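# Tighten and lock the castle nut of a tilted tube rotator

## Task

The disc of the tilted tube rotator is held by a castle nut that is still loose. Tighten the nut clockwise until it is home on the collar under it, then keep turning it the same way, against the stiffer collar, only until the next slot lines up with the red locking tongue; fold the tongue fully down into that slot and let go. Do not leave the nut backed off, and leave the bottles, jar, beaker and box around it standing where they are.

Things in the scene. Friction and masses are not known exactly. Their poses are not given: they have to be found in the camera images.
- rotator: tube rotator's white drive housing, 120 x 150 x 68 mm, fixed to the worktop, turned up to 0.35 rad about the vertical. Origin on the worktop, straight below the disc's centre; x away from the robot, y left, z up. The housing spans x -35 to 85 mm, y -75 to 75 mm.
- spindle: its fixed spindle with a grey disc (150 mm across, rim clips 6 mm high). Origin: centre of the disc's upper face, 125 mm above the worktop. z: out along the axis, 28 deg from vertical, leaning to the robot; x: up the disc's slope, away from the robot; y: level, left. Over the disc on the axis: steel collar z 0-14 mm (flange 66 mm across to z 6, neck 38 mm), nut z 14-44 mm, tongue pivot at z 40 mm.
- nut_center (a point): centre of the bright steel castle nut, on the axis at z 29 mm of the spindle. Hexagon 46 mm across flats, 53 mm across corners, 30 mm tall; six slots 10.5 mm wide cut its upper 14 mm, one in the middle of each flat. z along the spindle; x points out through one slot, square to a flat. A yellow line on one corner meets one on the collar's flange when the nut is home.
- nut (a joint): turn of the nut on the collar, rad: 0 = home (hard stop), negative = loose; starts -0.8 to -0.35. Grows clockwise, seen looking down on the nut. Takes about 0.08 N m and stays where it is left.
- collar (a joint): turn of the collar, rad, growing clockwise; starts -0.8 to -0.35. Once home, the nut carries it along against 0.35 N m. The nut's whole turn about the spindle is nut + collar. With the nut home, the next slot lines up with the tongue at 0 (the tongue enters within about 0.1 rad either way). It can overrun to 0.5; turning back then only loosens the nut.
- tongue (a joint): red locking tongue, rad: 0 = fully down in a slot, square to the axis, pointing along the spindle's -x (down the slope, to the robot); pi/2 = upright along the axis; stop at 1.6. Starts 0.65 to 0.95, in the way of a gripper closing on the nut. Stays where it is left (about 0.03 N m). The nut's lugs stop it at 0.2 to 0.5 unless a slot is under it.
- tongue_end (a point): middle of the tongue's rounded end, 27 mm from its pivot. The tongue is a red bar 5 x 5 mm; the end is a cross roller 8 mm thick, 9 mm wide, so the tongue reaches 31 mm from its pivot (8 mm past the nut's flat when down).
- bottle_big: clear glass screw-cap bottle with a blue cap, 87 mm across, 181 mm tall, loose bystander; origin at the middle of its underside, z up
- bottle_small: small clear glass bottle with a blue cap, 57 mm across, 101 mm tall, loose bystander; origin at the middle of its underside, z up
- jar: small white jar with a red screw lid, 44 mm across, 42 mm tall, loose bystander; origin at the middle of its underside, z up
- beaker: small glass beaker, 46 to 51 mm across, 59 mm tall, loose bystander; origin at the middle of its underside, z up
- dropper: brown dropper bottle with a black bulb, 31 mm across, 105 mm tall, loose bystander; origin at the middle of its underside, z up
- filter_box: white and green card box, 48 x 80 x 30 mm, loose bystander; origin at the middle of its underside, z up

How it is judged:
By the outcome, as a careful person would: the job done as asked, in the order asked, and still so for the second after the job is handed in, with the robot touching nothing.
It also fails if it takes over 51 s, if anything falls off the work surface, if the arm or the gripper's body presses on something with over 40 N, if the wrist force passes 120 N, or if a joint passes its speed limit or range.

## Robot

A 6-joint arm with a two-finger parallel gripper is mounted at the origin on a cart in front of the work surface, level with it; the furniture and walls round the work are solid. World frame = base frame: x ahead of the robot, y to its left, z up, the work surface at z = 0. Lengths are in m, angles in rad, forces in N, time in s.
With the tool pointing down it reaches from about 0.425 to 0.95 m from the base axis. Payload 3.5 kg.
Tool frame: the origin (TCP) lies midway between the tips of the shut fingers; the grasp point (between the pads) lies 19 mm behind it; z points along the fingers, y is the direction in which the jaws open and shut (so a half turn about z gives the same grasp; the last joint's range is limited). The gripper opens to 85 mm and grips with 20 to 120 N. Pads are 22 mm wide; open, the fingers measure 114 mm over their backs; the gripper's body (76 mm by 85 mm) begins 54 mm behind the grasp point. The pads swing forward as they close: fully open they stand 13 mm farther back than shut.
Start: joints at [-1.354, 0.286, 1.577, -0, 1.279, -0.15], TCP at [0.242, -0.63, 0.197] pointing down, gripper open.
Joint ranges: [-2.77, 2.77], [-0.9, 2.22], [0.21, 2.48], [-1.53, 4.67], [0.24, 2.81], [-2.84, 2.84]. Speed limits (rad/s): [2.79, 2.79, 3.14, 3.14, 3.14, 3.14].

## Interface

Orientations are given as a rotation vector (axis times angle).
In Python, from rig import bot gives the robot as it stands. The module is installed in compiled form; this text tells all that it offers.
- The arm moves only by the shell command python3 -m pendant 'ROWS' [FORCE]. ROWS is a JSON object of lists of equal length, an entry for each row: "linear": the shift along the tool's x, y, z in mm, a list of three; "delta_rot": the turn, a rotation vector about the tool's x, y, z in rad, a list of three; "jaw": the closure, from -1 (fully open) to 1 (shut). In form: {"linear": [[x, y, z], ...], "delta_rot": [[wx, wy, wz], ...], "jaw": [jaw, ...]}. A call has exactly 10 rows; each row shifts and turns the commanded pose from where the row before left it, along the tool's axes as they then stand; what a row does not reach is not made up. A row lasts 1/12 s, in which the tool goes at most 41.7 mm and 7.16 degrees, less where a joint would pass 70% of its speed; a pose out of reach is approached as far as the arm can. A call with a gripper value outside its range is refused whole. The fingers move at their own pace and stop on an object; FORCE is the grip in N (left out, the last holds). Time passes only in rows, so rows that do not move let the fingers close, or fill a call up. It gives the time, the measured TCP pose, the force and the opening at its end, in the units of the state.
- bot.get_state(): the state, without advancing time (a new reading comes with each control period).
- bot.snapshot(name): name is "scene" or "top" or "wrist"; returns a dict with "frame" (480x640x3 uint8, red, green, blue), "fx", "fy", "cx", "cy" (pixels), "world_to_cam" (4x4, takes a point from world to camera coordinates); the wrist camera has in their place "tool_from_camera" (4x4, takes a point from camera to tool coordinates, whose origin is the TCP and whose axes are the flange's). Camera axes: x right, y down, z forward; pixel columns grow to the right and rows downward; lengths in m; the calibration is good to about 2 mm. A picture is of the moment at which its call begins: read the wrist's pose just before it. There is no depth.
- bot.sign_off(): hands the job in, once; it reports no verdict.
The state is a dict: "clock": time; "q": joint angles; "qd": joint speeds; "tau": joint torques, N m; "eef_pos": TCP position; "tcp_rot": TCP orientation; "ft_force": force on the tool from outside, world axes, zero at the start; "wrist_torque": the same for the moment, N m; "finger_gap": finger opening in m.
Only numpy, scipy, OpenCV 4.12 (cv2) and the standard library are available. Lean on these libraries where they do the work, as an engineer would, in place of code of your own. Each camera call takes 0.05 s, during which the arm holds its last target.

## Working session

There is one attempt and no reset: what is moved stays moved. The work goes in short steps, Python scripts to look and compute and a shell command to move; the robot and the scene stay as the last step left them, time stands still between calls to the robot, and variables do not carry over. Pictures are saved under pics/ and viewed, and the job is handed in when it is done.

```bash
ls; mkdir -p pics
python3 - <<'E'
from rig import bot
import cv2,numpy as np
s=bot.get_state()
for k,v in s.items(): print(k,np.round(v,4))
for n in ["scene","top","wrist"]:
    d=bot.snapshot(n)
    cv2.imwrite(f"pics/a_{n}.png",cv2.cvtColor(d["frame"],cv2.COLOR_RGB2BGR))
    print(n,{k:np.round(v,4).tolist() for k,v in d.items() if k!="frame"})
E
```

```text
pics
clock 0.0
q [-1.354   0.2872  1.5782  0.      1.2786 -0.15  ]
qd [ 0.0007  0.0015  0.0005  0.0012  0.0016 -0.0012]
tau [-2.60000e-03 -4.05989e+01 -2.92625e+01 -1.00000e-04  6.00000e-03
 -0.00000e+00]
eef_pos [ 0.2419 -0.6294  0.1958]
tcp_rot [-3.0866e+00 -5.7250e-01  1.0000e-04]
ft_force [ 0.2071 -0.015  -0.7351]
wrist_torque [-0.0258  0.0183  0.0406]
finger_gap 0.0852
scene {'fx': 499.3317, 'fy': 499.3317, 'cx': 325.2599, 'cy': 233.1701, 'world_to_cam': [[-0.8489, -0.5285, 0.0133, 0.5283], [-0.3111, 0.4792, -0.8207, 0.2323], [0.4273, -0.7008, -0.5712, 1.0884], [0.0, 0.0, 0.0, 1.0]]}
top {'fx': 496.0797, 'fy': 496.0797, 'cx': 316.8313, 'cy': 236.4719, 'world_to_cam': [[-0.0281, -0.9995, -0.0137, 0.1494], [-0.9967, 0.0291, -0.076, 0.5481], [0.0763, 0.0115, -0.997, 1.1429], [0.0, 0.0, 0.0, 1.0]]}
wrist {'fx': 330.7493, 'fy': 330.7493, 'cx': 317.0858, 'cy': 238.3174, 'tool_from_camera': [[0.0005, -0.9502, -0.3117, 0.0794], [1.0, -0.0001, 0.0019, -0.0001], [-0.0018, -0.3117, 0.9502, -0.1769], [0.0, 0.0, 0.0, 1.0]]}
```

View pics/a_scene.png

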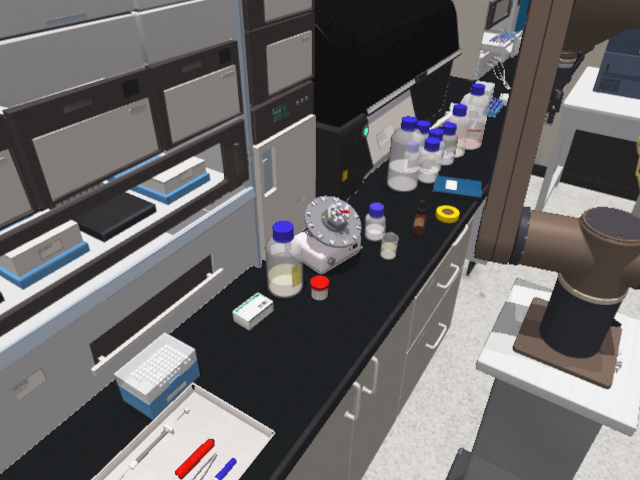

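View pics/a_top.png

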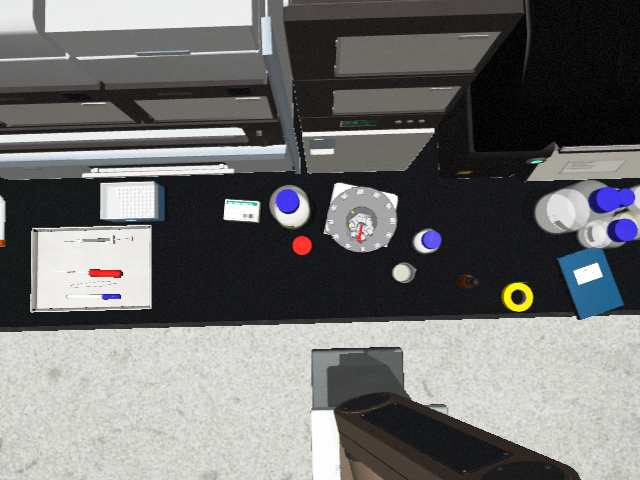

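Run:
```python
import cv2
a=cv2.imread("pics/a_top.png"); 
cv2.imwrite("pics/a_top_z.png",cv2.resize(a[150:350,220:420],None,fx=3,fy=3,interpolation=cv2.INTER_CUBIC))
a=cv2.imread("pics/a_scene.png"); 
cv2.imwrite("pics/a_scene_z.png",cv2.resize(a[130:330,220:420],None,fx=3,fy=3,interpolation=cv2.INTER_CUBIC))
```

```text
(no output)
```

View pics/a_top_z.png

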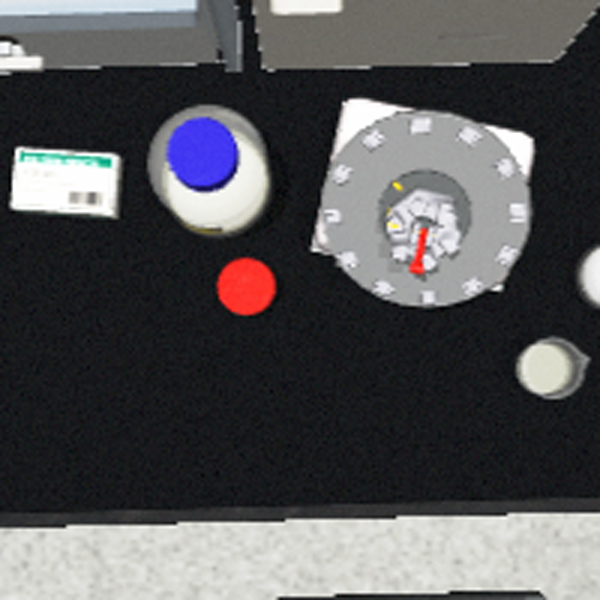

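View pics/a_scene_z.png

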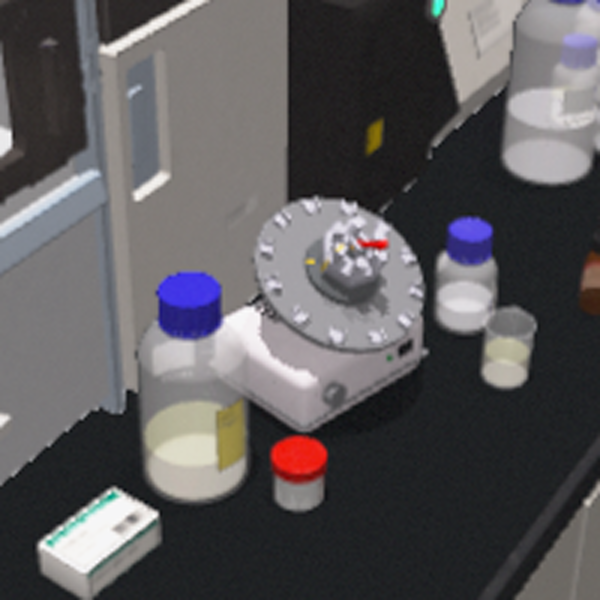

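```bash
cat > h.py <<'E'
import numpy as np, cv2
from rig import bot
from scipy.spatial.transform import Rotation as R
def snap(n,f=None):
    s=bot.get_state(); d=bot.snapshot(n)
    if f: cv2.imwrite("pics/"+f,cv2.cvtColor(d["frame"],cv2.COLOR_RGB2BGR))
    if n=="wrist":
        T=np.eye(4);T[:3,:3]=R.from_rotvec(s["tcp_rot"]).as_matrix();T[:3,3]=s["eef_pos"]
        d["world_to_cam"]=np.linalg.inv(T@d["tool_from_camera"])
    return d
def ray(d,uv):
    W=np.array(d["world_to_cam"]);Rm=W[:3,:3];c=-Rm.T@W[:3,3]
    v=Rm.T@np.array([(uv[0]-d["cx"])/d["fx"],(uv[1]-d["cy"])/d["fy"],1]);return c,v/np.linalg.norm(v)
def proj(d,p):
    W=np.array(d["world_to_cam"]);q=W[:3,:3]@np.asarray(p)+W[:3,3]
    return np.array([d["fx"]*q[0]/q[2]+d["cx"],d["fy"]*q[1]/q[2]+d["cy"]])
def plane(d,uv,p0,n):
    c,v=ray(d,uv);return c+v*(np.dot(n,np.asarray(p0)-c)/np.dot(n,v))
def tri(rs):
    A=np.zeros((3,3));b=np.zeros(3)
    for c,v in rs:
        P=np.eye(3)-np.outer(v,v);A+=P;b+=P@c
    x=np.linalg.solve(A,b);return x,[np.linalg.norm((np.eye(3)-np.outer(v,v))@(x-c)) for c,v in rs]
def frame(yaw):
    t=np.radians(28);Z=R.from_euler('z',yaw).as_matrix()
    return Z@np.array([[np.cos(t),0,-np.sin(t)],[0,1,0],[np.sin(t),0,np.cos(t)]])
E
python3 - <<'E'
from h import *
rs=[];ds=[]
for n,c0 in (("top",(361,218)),("scene",(332,221))):
    d=snap(n);f=d["frame"];hsv=cv2.cvtColor(f,cv2.COLOR_RGB2HSV)
    m=((hsv[...,1]<28)&(hsv[...,2]>105)&(hsv[...,2]<175)).astype(np.uint8)
    m=cv2.morphologyEx(m,cv2.MORPH_OPEN,np.ones((3,3)))
    box=np.zeros_like(m);box[c0[1]-45:c0[1]+45,c0[0]-45:c0[0]+45]=1;m*=box
    m=cv2.morphologyEx(m,cv2.MORPH_CLOSE,np.ones((15,15)))
    cs,_=cv2.findContours(m,0,1);c=max(cs,key=cv2.contourArea);c=cv2.convexHull(c)
    e=cv2.fitEllipse(c);print(n,e)
    o=cv2.cvtColor(f,cv2.COLOR_RGB2BGR);cv2.ellipse(o,e,(0,255,0),1)
    cv2.imwrite(f"pics/e_{n}.png",cv2.resize(o[130:330,220:460],None,fx=3,fy=3))
    rs.append(ray(d,e[0]));ds.append(d)
    r=(hsv[...,1]>180)&((hsv[...,0]<6)|(hsv[...,0]>174))&(hsv[...,2]>120)
    r[:, :c0[0]-25]=0;r[:,c0[0]+25:]=0;r[:c0[1]-30]=0;r[c0[1]+30:]=0
    ys,xs=np.nonzero(r);P=np.c_[xs,ys];print("red",len(P),P.mean(0),P[np.argsort(P[:,1])][[0,-1]].tolist(),P[np.argsort(P[:,0])][[0,-1]].tolist())
    y=(hsv[...,1]>120)&(hsv[...,0]>20)&(hsv[...,0]<35)&(hsv[...,2]>120)&(box>0)
    ys,xs=np.nonzero(y);print("yel",np.c_[xs,ys].tolist())
x,r=tri(rs);print(x,r)
E
```

```text
top ((361.2797546386719, 219.39634704589844), (64.81302642822266, 70.77261352539062), 97.09382629394531)
red 31 [359.32258065 234.48387097] [[361, 226], [360, 240]] [[357, 239], [361, 229]]
yel [[351, 211], [352, 211], [352, 212], [353, 212], [349, 220], [351, 225], [352, 225]]
scene ((306.4143371582031, 220.2962188720703), (90.53861236572266, 138.52635192871094), 92.58002471923828)
red 10 [344.9 211.2] [[341, 211], [347, 212]] [[341, 211], [348, 211]]
yel [[344, 176], [345, 176], [344, 177], [345, 177], [344, 178], [322, 217], [323, 217], [324, 217], [328, 218], [327, 219], [299, 264], [298, 265], [299, 265]]
[0.60693888 0.05345161 0.12104193] [np.float64(0.03335502679941579), np.float64(0.03335502679941569)]
```

Run:
```python
from h import *
d=snap("top")
C=plane(d,(361.28,219.4),(0,0,.125),np.array([0,0,1.]));print("C",C)
for z in (.16,.17,.18):
    a=plane(d,(361,226.5),(0,0,z),np.array([0,0,1.]));b=plane(d,(358.2,239.7),(0,0,z),np.array([0,0,1.]));print(z,a,b,np.arctan2(-(b-a)[1],-(b-a)[0]))
# housing back edge in top
for uv in [(334,183),(398,194)]: print(plane(d,uv,(0,0,.068),np.array([0,0,1.])))
for yaw in (-.3,-.2,-.1,0.,.1,.2,.3):
    F=frame(yaw);P=C+F@[0,0,.04]
    print(yaw,proj(d,P),proj(d,P+F@[-.031*np.cos(.8),0,.031*np.sin(.8)]))
```

```text
C [0.57810431 0.03618821 0.125     ]
0.16 [0.55955755 0.04006202 0.16      ] [0.53236206 0.04679072 0.16      ] -0.24254847007752567
0.17 [0.55861604 0.04084545 0.17      ] [0.53168635 0.04750837 0.17      ] -0.24254847007752534
0.18 [0.55767452 0.04162887 0.18      ] [0.53101064 0.04822603 0.18      ] -0.24254847007752497
[0.66924382 0.09064522 0.068     ]
[ 0.6396276  -0.05337222  0.068     ]
-0.3 [360.19084814 226.21718058] [356.74591323 239.60880517]
-0.2 [361.07831739 226.41479994] [359.05360602 240.12469799]
-0.1 [361.98079733 226.52344281] [361.40076862 240.40876701]
0.0 [362.88923565 226.54200815] [363.76371213 240.4580686 ]
0.1 [363.79451813 226.47030214] [366.11857378 240.27205373]
0.2 [364.68756121 226.3090405 ] [368.44156556 239.85257573]
0.3 [365.55940426 226.0598413 ] [370.7092223  239.20387199]
```

View pics/e_top.png

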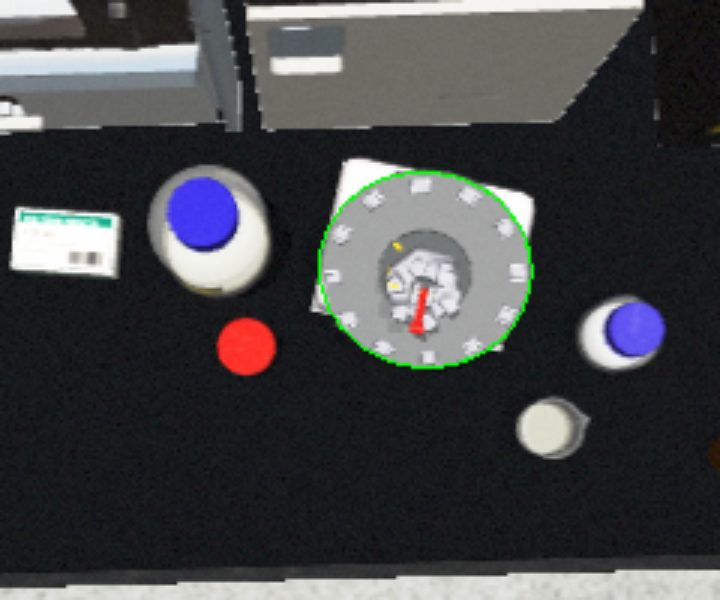

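Run:
```python
from h import *
s=bot.get_state();M=R.from_rotvec(s["tcp_rot"]).as_matrix();print(M.round(3))
C=np.array([.578,.036,.125]);F=frame(-.21)
print("F",F.round(3))
Ms=R.from_euler('z',1.354+.06).as_matrix()@M;print(Ms.round(3))
# nominal tool: y=spindle y sign
for s_ in (1,-1):
    T=F@np.array([[s_,0,0],[0,-s_,0],[0,0,-1.]]);print(s_,T.round(3),(R.from_matrix(M.T@T)).as_rotvec().round(3))
for h in (.1,.15,.2): print(h,C+F@[0,0,h])
```

```text
[[ 0.933  0.359 -0.   ]
 [ 0.359 -0.933  0.001]
 [ 0.    -0.001 -1.   ]]
F [[ 0.864  0.208 -0.459]
 [-0.184  0.978  0.098]
 [ 0.469  0.     0.883]]
[[-0.208  0.978 -0.001]
 [ 0.978  0.208 -0.   ]
 [ 0.    -0.001 -1.   ]]
1 [[ 0.864 -0.208  0.459]
 [-0.184 -0.978 -0.098]
 [ 0.469  0.    -0.883]] [-0.142  0.475  0.565]
-1 [[-0.864  0.208  0.459]
 [ 0.184  0.978 -0.098]
 [-0.469  0.    -0.883]] [-0.623 -0.186 -2.499]
0.1 [0.53208423 0.0457866  0.21329476]
0.15 [0.50912634 0.0506799  0.25744214]
0.2 [0.48616846 0.0555732  0.30158952]
```

Run:
```python
from h import *
d=snap("top")
C=np.array([.578,.036,.125]);F=frame(-.21);n=F[:,2]
def sp(uv,z):
    p=F.T@(plane(d,uv,C+n*z/1e3,n)-C)*1e3;return p.round(1),np.hypot(*p[:2]).round(1),np.arctan2(p[1],p[0]).round(3)
for uv,z in [((352,211.5),6),((349,220),6),((351,225),6),((351,225),30),((351.5,225),44),((349,220),30)]: print(uv,z,*sp(uv,z))
for r_ in (23,31): 
  for th in (0.65,.8,.95): print(r_,th,proj(d,C+F@np.array([-r_*np.cos(th),0,40+r_*np.sin(th)])/1e3))
```

```text
(352, 211.5) 6 [16.2 23.2  6. ] 28.3 0.959
(349, 220) 6 [-4.  25.9  6. ] 26.2 1.723
(351, 225) 6 [-14.5  19.7   6. ] 24.4 2.205
(351, 225) 30 [-4.8 20.6 30. ] 21.2 1.802
(351.5, 225) 44 [ 1.  20.2 44. ] 20.2 1.523
(349, 220) 30 [ 5.4 26.7 30. ] 27.3 1.372
23 0.65 [359.29268663 237.07812021]
23 0.8 [359.47847036 236.57015031]
23 0.95 [359.70183754 235.82901424]
31 0.65 [358.66609576 240.80209994]
31 0.8 [358.91450621 240.13166462]
31 0.95 [359.21445423 239.14339761]
```

```bash
cat >> h.py <<'E'
def plan(Tgt,p,N,via=None):
    s=bot.get_state();M=R.from_rotvec(s["tcp_rot"]).as_matrix();w=R.from_matrix(M.T@Tgt).as_rotvec()/N
    ps=[np.array(s["eef_pos"])]
    pts=[ps[0]]+(via or [])+[np.array(p)]
    L=np.r_[0,np.cumsum([np.linalg.norm(b-a) for a,b in zip(pts,pts[1:])])]
    for i in range(N):
        a=np.array([np.interp(L[-1]*i/N,L,[q[k] for q in pts]) for k in range(3)])
        b=np.array([np.interp(L[-1]*(i+1)/N,L,[q[k] for q in pts]) for k in range(3)])
        Mi=M@R.from_rotvec(w*i).as_matrix()
        print((Mi.T@(b-a)*1e3).round(0).astype(int).tolist())
    print("rot/row",w.round(4),np.degrees(np.linalg.norm(w)))
E
python3 - <<'E'
from h import *
C=np.array([.578,.036,.125]);F=frame(-.21)
T=F@np.diag([-1,1,-1.])
plan(T,C+F@[0,0,.1],30,[np.array([.28,-.55,.3]),np.array([.48,0,.3])])
E
```

```text
[13, -12, -21]
[14, -11, -21]
[15, -9, -22]
[15, -8, -22]
[16, -7, -20]
[25, -12, -2]
[26, -9, -3]
[27, -7, -3]
[27, -5, -3]
[27, -3, -4]
[27, 0, -4]
[27, 2, -4]
[27, 5, -4]
[27, 7, -4]
[26, 9, -4]
[25, 11, -4]
[24, 13, -4]
[23, 15, -4]
[21, 17, -4]
[20, 19, -3]
[18, 21, -3]
[16, 22, -3]
[14, 24, -2]
[12, 25, -2]
[10, 26, -1]
[8, 27, -1]
[5, 15, 23]
[4, 15, 23]
[3, 15, 23]
[2, 14, 24]
rot/row [-0.0208 -0.0062 -0.0833] 4.932167367702424
```

```bash
python3 -m pendant '{"linear":[[13,-12,-21],[14,-11,-21],[15,-9,-22],[15,-8,-22],[16,-7,-20],[25,-12,-2],[26,-9,-3],[27,-7,-3],[27,-5,-3],[27,-3,-4]],"delta_rot":[[-0.0208,-0.0062,-0.0833],[-0.0208,-0.0062,-0.0833],[-0.0208,-0.0062,-0.0833],[-0.0208,-0.0062,-0.0833],[-0.0208,-0.0062,-0.0833],[-0.0208,-0.0062,-0.0833],[-0.0208,-0.0062,-0.0833],[-0.0208,-0.0062,-0.0833],[-0.0208,-0.0062,-0.0833],[-0.0208,-0.0062,-0.0833]],"jaw":[-1,-1,-1,-1,-1,-1,-1,-1,-1,-1]}'; python3 -c "
from h import *
print(bot.get_state()['q'])
C=np.array([.578,.036,.125]);F=frame(-.21)
T=F@np.diag([-1,1,-1.])
plan(T,C+F@[0,0,.1],20,[np.array([.48,0,.3])])"
```

```text
clock: 1.18
eef_pos: [0.3281, -0.4159, 0.2997]
tcp_rot: [2.413, 1.663, -0.033]
ft_force: [0.5, -0.4, 0.0]
finger_gap: 0.0854
[-1.09718635 -0.23912575  1.93861303  0.00536378  1.23030863 -0.73466435]
[27, 0, -4]
[27, 2, -4]
[27, 5, -4]
[26, 7, -4]
[26, 9, -4]
[25, 11, -4]
[24, 14, -4]
[23, 16, -4]
[21, 17, -4]
[20, 19, -3]
[18, 21, -3]
[16, 22, -3]
[14, 24, -2]
[12, 25, -2]
[10, 26, -1]
[8, 26, -1]
[5, 15, 23]
[4, 15, 23]
[3, 15, 23]
[2, 14, 24]
rot/row [-0.0207 -0.0061 -0.0831] 4.920046282856
```

```bash
python3 -m pendant '{"linear":[[27,0,-4],[27,2,-4],[27,5,-4],[26,7,-4],[26,9,-4],[25,11,-4],[24,14,-4],[23,16,-4],[21,17,-4],[20,19,-3]],"delta_rot":[[-0.0207,-0.0061,-0.0831],[-0.0207,-0.0061,-0.0831],[-0.0207,-0.0061,-0.0831],[-0.0207,-0.0061,-0.0831],[-0.0207,-0.0061,-0.0831],[-0.0207,-0.0061,-0.0831],[-0.0207,-0.0061,-0.0831],[-0.0207,-0.0061,-0.0831],[-0.0207,-0.0061,-0.0831],[-0.0207,-0.0061,-0.0831]],"jaw":[-1,-1,-1,-1,-1,-1,-1,-1,-1,-1]}'; python3 -c "
from h import *
print(bot.get_state()['q'])
C=np.array([.578,.036,.125]);F=frame(-.21)
T=F@np.diag([-1,1,-1.])
plan(T,C+F@[0,0,.1],10,[np.array([.48,0,.3])])"
```

```text
clock: 2.02
eef_pos: [0.4236, -0.1566, 0.3005]
tcp_rot: [1.422, 2.363, -0.056]
ft_force: [0.6, -0.3, -0.3]
finger_gap: 0.0854
[-0.55794783 -0.55713778  2.1849472  -0.03698358  1.12994294 -1.0356717 ]
[18, 21, -3]
[16, 22, -3]
[14, 24, -2]
[12, 25, -2]
[10, 26, -1]
[8, 27, -1]
[5, 15, 23]
[4, 15, 23]
[3, 15, 23]
[2, 14, 24]
rot/row [-0.0207 -0.006  -0.0831] 4.920536430267606
```

```bash
python3 -m pendant '{"linear":[[18,21,-3],[16,22,-3],[14,24,-2],[12,25,-2],[10,26,-1],[8,27,-1],[5,15,23],[4,15,23],[3,15,23],[2,14,24]],"delta_rot":[[-0.0207,-0.006,-0.0831],[-0.0207,-0.006,-0.0831],[-0.0207,-0.006,-0.0831],[-0.0207,-0.006,-0.0831],[-0.0207,-0.006,-0.0831],[-0.0207,-0.006,-0.0831],[-0.0207,-0.006,-0.0831],[-0.0207,-0.006,-0.0831],[-0.0207,-0.006,-0.0831],[-0.0207,-0.006,-0.0831]],"jaw":[-1,-1,-1,-1,-1,-1,-1,-1,-1,-1]}'; python3 -c "
from h import *
snap('wrist','w1.png')
snap('top','t1.png')
print(bot.get_state()['q'])
C=np.array([.578,.036,.125]);F=frame(-.21)
T=F@np.diag([-1,1,-1.])
plan(T,C+F@[0,0,.1],1)"
```

```text
clock: 2.85
eef_pos: [0.5359, 0.0453, 0.2138]
tcp_rot: [0.277, 2.64, -0.068]
ft_force: [0.7, -0.1, -0.4]
finger_gap: 0.0848
[-0.07027439 -0.31343479  2.20723447 -0.09291384  0.77666384 -1.37755419]
[-1, 0, -5]
rot/row [-0.0011 -0.0113 -0.0026] 0.6661818807090978
```

View pics/w1.png

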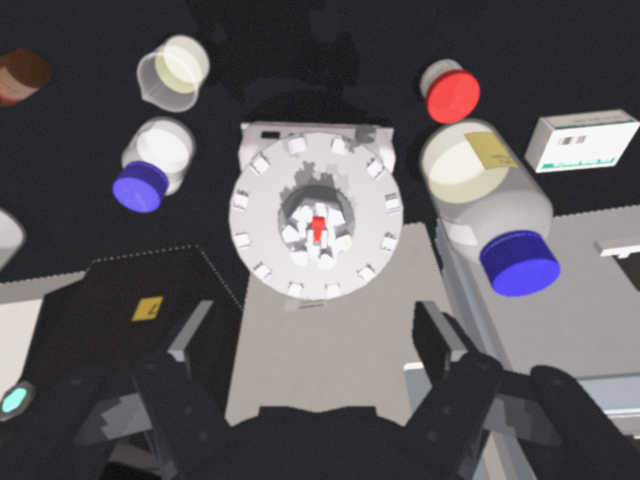

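Run:
```python
from h import *
d=snap("wrist");f=d["frame"]
o=cv2.cvtColor(f,cv2.COLOR_RGB2BGR)
cv2.imwrite("pics/w1z.png",cv2.resize(o[165:275,260:380],None,fx=5,fy=5,interpolation=cv2.INTER_CUBIC))
hsv=cv2.cvtColor(f,cv2.COLOR_RGB2HSV)
print(hsv[215,245],hsv[280,316],hsv[140,316],hsv[160,260])
m=((hsv[...,1]<25)&(hsv[...,2]>185)).astype(np.uint8)
C=np.array([.578,.036,.125]);F=frame(-.21)
print(proj(d,C),proj(d,C+F@[0,0,.044]))
```

```text
[140   6 237] [165   4 236] [162   7 195] [170   9 174]
[318.14176903 230.49930743] [318.17872591 247.19469863]
```

View pics/w1z.png

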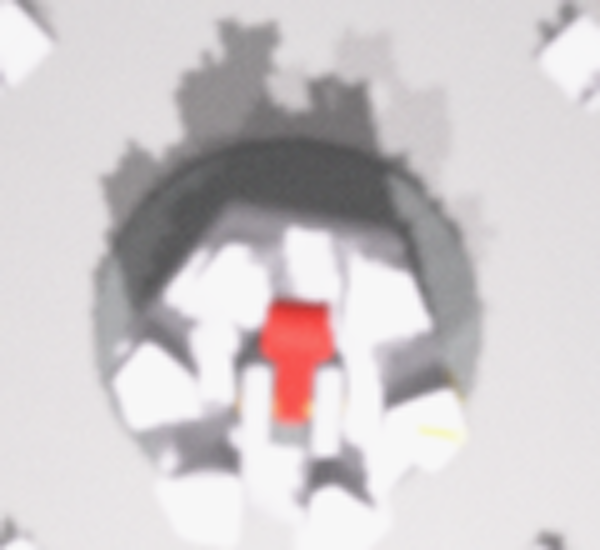

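Run:
```python
from h import *
d=snap("wrist");t=snap("top");sc=snap("scene");z=np.array([0,0,1.])
for nm,a,b,c,h in [("jarlid",(453,96),(302,245),(320,284),.042),("bigcap",(519,263),(288,201),(283,231),.181),("smallcap",(140,188),(431.5,239.5),(376,210),.101)]:
    print(nm,plane(d,a,(0,0,h),z),plane(t,b,(0,0,h),z),plane(sc,c,(0,0,h),z)); print(tri([ray(d,a),ray(t,b),ray(sc,c)]))
f=t["frame"];cv2.imwrite("pics/t2.png",cv2.cvtColor(f,cv2.COLOR_RGB2BGR))
for u in [(316,216)]:
  print(tri([ray(d,u),ray(t,(361.3,219.4))]))
```

```text
jarlid [0.52648667 0.16672878 0.042     ] [0.53185936 0.16810108 0.042     ] [0.52722399 0.17718501 0.042     ]
(array([0.53187559, 0.16898018, 0.03336212]), [np.float64(0.0011710830536950372), np.float64(0.0007212027879909093), np.float64(0.0005833006489844841)])
bigcap [0.58994282 0.17785083 0.181     ] [0.61414916 0.18849176 0.181     ] [0.60505037 0.20822964 0.181     ]
(array([0.61716409, 0.19007719, 0.16361119]), [np.float64(0.002121154297993191), np.float64(0.0005569454789275361), np.float64(0.0023971132612951476)])
smallcap [ 0.52228236 -0.10990416  0.101     ] [ 0.53214365 -0.11701553  0.101     ] [ 0.52650966 -0.09810538  0.101     ]
(array([ 0.5336129 , -0.12073341,  0.08597364]), [np.float64(0.0026995983391742513), np.float64(0.000653459060692551), np.float64(0.0029760288793673787)])
(array([0.57978921, 0.03402721, 0.10840529]), [np.float64(0.0008064352413841468), np.float64(0.0008064352413841773)])
```

View pics/t2.png

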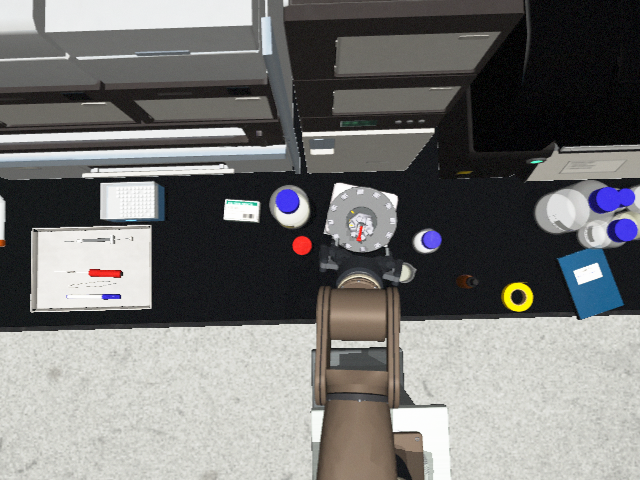

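Run:
```python
from h import *
C=np.array([.578,.036,.125]);F=frame(-.21);n=F[:,2]
ds={n_:snap(n_) for n_ in("wrist","scene","top")}
rs=[ray(ds["top"],(361.3,219.4))]
for nm,c0,r,lo,hi in (("wrist",(316,216),100,205,245),("scene",(332,221),40,105,190)):
    d=ds[nm];f=d["frame"];hsv=cv2.cvtColor(f,cv2.COLOR_RGB2HSV)
    m=((hsv[...,1]<30)&(hsv[...,2]>lo)&(hsv[...,2]<hi)).astype(np.uint8)
    box=np.zeros_like(m);cv2.circle(box,c0,r,1,-1);m*=box
    m=cv2.morphologyEx(m,cv2.MORPH_OPEN,np.ones((3,3)))
    cv2.imwrite(f"pics/m_{nm}.png",m*255)
    o=cv2.cvtColor(f,cv2.COLOR_RGB2BGR)
    for dz,col in ((0,(0,255,0)),):
        pts=np.array([proj(d,C+F@[.075*np.cos(a),.075*np.sin(a),0]) for a in np.linspace(0,2*np.pi,60)]).round().astype(np.int32)
        cv2.polylines(o,[pts],True,col,1)
    k=2 if nm=="wrist" else 4
    x0,y0=c0;w=130 if nm=="wrist" else 60
    cv2.imwrite(f"pics/o_{nm}.png",cv2.resize(o[y0-w:y0+w,x0-w:x0+w],None,fx=k,fy=k))
print("dist",np.linalg.norm(C-ray(ds["wrist"],(0,0))[0]))
```

```text
dist 0.28771071031112583
```

View pics/o_wrist.png

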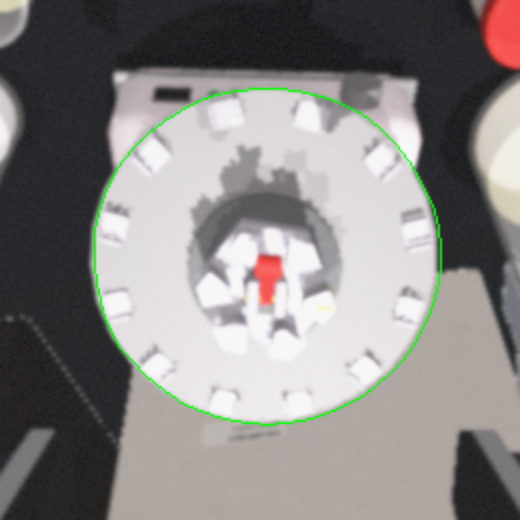

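View pics/o_scene.png

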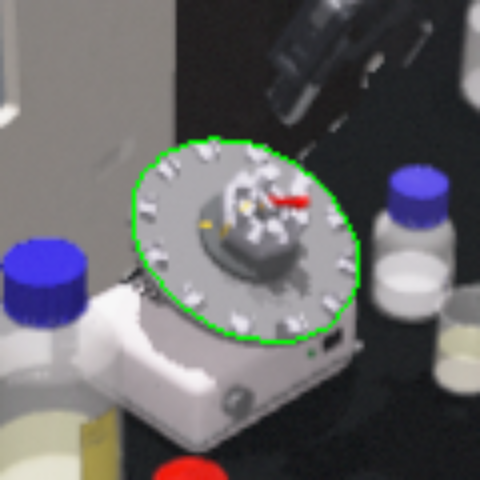

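View pics/m_wrist.png

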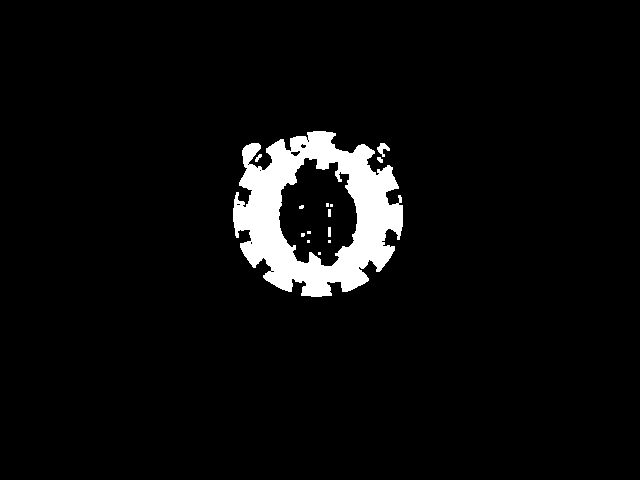

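Run:
```python
from h import *
C=np.array([.578,.036,.125])
for i in range(4):
    s=bot.get_state();d=snap("wrist");print(s["clock"],s["eef_pos"].round(4) if hasattr(s["eef_pos"],"round") else s["eef_pos"],np.round(s["tcp_rot"],4),proj(d,C),ray(d,(0,0))[0])
```

```text
3.3 [0.536  0.0437 0.2163] [ 0.2858  2.6378 -0.0687] [319.00895947 220.42774369] [0.385426   0.07627586 0.3348948 ]
3.35 [0.5359 0.0438 0.216 ] [ 0.2856  2.6383 -0.0686] [318.93636626 220.89019009] [0.38533953 0.07633048 0.33462464]
3.4 [0.5358 0.0439 0.2156] [ 0.2854  2.639  -0.0687] [318.91009213 221.38159881] [0.38527484 0.07635918 0.33432191]
3.45 [0.5356 0.0439 0.2152] [ 0.2852  2.6396 -0.0687] [318.89596812 221.86553558] [0.38521854 0.07638495 0.33402522]
```

```bash
cat > disc.py <<'E'
from h import *
def contour(d,nm):
    f=d["frame"];hsv=cv2.cvtColor(f,cv2.COLOR_RGB2HSV)
    c0,r,lo,hi,k=((316,216),95,205,250,3) if nm=="wrist" else ((361,219),45,105,175,3)
    m=((hsv[...,1]<28)&(hsv[...,2]>lo)&(hsv[...,2]<hi)).astype(np.uint8)
    box=np.zeros_like(m);cv2.circle(box,c0,r,1,-1);m*=box
    m=cv2.morphologyEx(m,cv2.MORPH_OPEN,np.ones((3,3)))
    m=cv2.morphologyEx(m,cv2.MORPH_CLOSE,np.ones((15,15)))
    cs,_=cv2.findContours(m,0,cv2.CHAIN_APPROX_NONE);c=max(cs,key=cv2.contourArea)
    return cv2.convexHull(c)[:,0].astype(float) if nm=="top" else c[:,0].astype(float)
def circ(d,pts,C,n,F):
    for it in range(3):
        q=np.array([F.T@(plane(d,p,C,n)-C) for p in pts])[:,:2]
        A=np.c_[2*q,np.ones(len(q))];x=np.linalg.lstsq(A,(q**2).sum(1),rcond=None)[0]
        r=np.sqrt(x[2]+x[:2]@x[:2]);e=np.hypot(*(q-x[:2]).T)-r
        keep=abs(e)<.0025;pts=pts[keep]
    return C+F[:,:2]@x[:2],r,e.std(),len(pts)
E
python3 - <<'E'
from disc import *
C=np.array([.578,.036,.125]);F=frame(-.21);n=F[:,2]
for nm in("top","wrist"):
    d=snap(nm);p=contour(d,nm);print(nm,len(p),p.mean(0))
    Cc,r,e,k=circ(d,p,C,n,F)
    # plane through axis point: slide along view ray so z=.125
    c=ray(d,(0,0))[0];v=Cc-c
    print(nm,Cc,r,e,k,"at z.125:",c+v*((.125-c[2])/v[2]))
E
```

```text
top 18 [358.11111111 216.44444444]
top [0.57204918 0.03570202 0.12193843] 0.07800549532389811 0.001215107904596514 8 at z.125: [0.57173523 0.03594585 0.125     ]
wrist 519 [316.80924855 211.17533719]
wrist [0.57749423 0.03485313 0.1248641 ] 0.07343039538462233 0.0005663740321417623 394 at z.125: [0.57736899 0.03488022 0.125     ]
```

Run:
```python
from disc import *
C=np.array([.578,.036,.125]);F=frame(-.21);n=F[:,2]
d=snap("top");d["frame"]=cv2.cvtColor(cv2.imread("pics/a_top.png"),cv2.COLOR_BGR2RGB)
p=contour(d,"top");Cc,r,e,k=circ(d,p,C,n,F);c=ray(d,(0,0))[0];v=Cc-c;print(Cc,r,e,k,"at z.125:",c+v*((.125-c[2])/v[2]))
print(bot.get_state()["eef_pos"],bot.get_state()["tcp_rot"])
d=snap("wrist","w2.png");p=contour(d,"wrist")
for yaw in (-.15,-.21,-.27):
    F=frame(yaw);Cc,r,e,k=circ(d,p,C,F[:,2],F);print(yaw,Cc,r,e,k)
# tongue & marks
F=frame(-.21);C=np.array([.5774,.035,.125])
f=d["frame"];hsv=cv2.cvtColor(f,cv2.COLOR_RGB2HSV)
r=((hsv[...,1]>130)&((hsv[...,0]<6)|(hsv[...,0]>174))).astype(np.uint8);r[:, :290]=0;r[:,345:]=0;r[:200]=0;r[265:]=0
ys,xs=np.nonzero(r);print("tongue px",len(xs),xs.min(),xs.max(),ys.min(),ys.max())
for y in sorted(set(ys)): print(y,xs[ys==y].min(),xs[ys==y].max(),end="; ")
o=cv2.cvtColor(f,cv2.COLOR_RGB2BGR)
cv2.imwrite("pics/w2z.png",cv2.resize(o[165:275,260:380],None,fx=5,fy=5,interpolation=cv2.INTER_CUBIC))
print()
for th in (.6,.7,.8,.9,1.): print(th,proj(d,C+F@np.array([-31*np.cos(th),0,40+31*np.sin(th)])/1e3))
print(proj(d,C+F@[0,0,.04]),proj(d,C+F@[-.023,0,.030]))
```

```text
[0.5763002  0.03632126 0.12408045] 0.07485416333716205 0.0010941694527678457 22 at z.125: [0.57620202 0.03639411 0.125     ]
[0.53539467 0.04409862 0.2143292 ] [ 0.28475814  2.64105068 -0.06867007]
-0.15 [0.57744575 0.03422305 0.1248498 ] 0.07347265634483237 0.000593105739729999 388
-0.21 [0.57752595 0.03486017 0.12487982] 0.07343280848346251 0.000566482906442169 389
-0.27 [0.57762636 0.03548898 0.124881  ] 0.07346766219441624 0.0005872801331783662 389
tongue px 204 313 326 217 239
217 315 323; 218 315 325; 219 315 325; 220 315 325; 221 315 325; 222 314 325; 223 313 325; 224 313 325; 225 313 325; 226 313 326; 227 314 326; 228 316 324; 229 316 322; 230 316 322; 231 316 322; 232 316 321; 233 316 321; 234 316 321; 235 316 321; 236 316 321; 237 317 321; 238 317 320; 239 317 320; 
0.6 [317.26013654 208.65304166]
0.7 [317.26289881 212.2157422 ]
0.8 [317.267297   216.10759063]
0.9 [317.27330396 220.28166853]
1.0 [317.28086271 224.68438818]
[317.40462459 236.77299459] [317.32980688 203.82976146]
```

View pics/w2z.png

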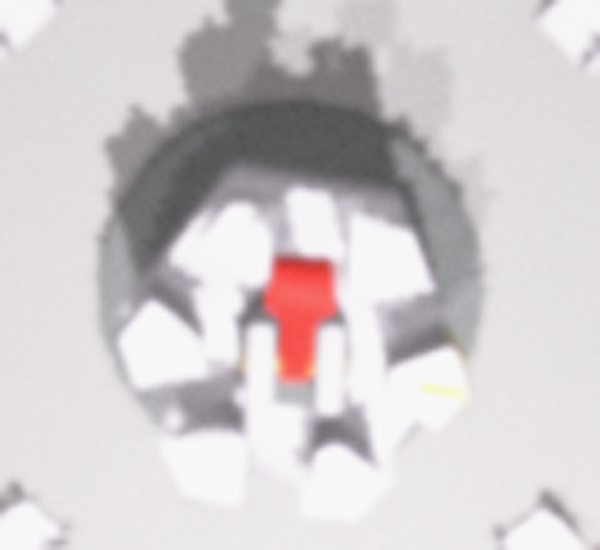

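Run:
```python
from h import *
def edge(d,g,us,v0,v1,up,th):
    P=[]
    for u in us:
        col=g[v0:v1,u].astype(float); 
        i=np.nonzero(col>th)[0]
        if len(i)==0: continue
        i=i[0] if up else i[-1]
        j=i-1 if up else i+1
        if 0<=j<len(col): 
            t=(col[i]-th)/(col[i]-col[j]+1e-9); P.append((u,v0+i+(j-i)*t))
    return np.array(P)
z=np.array([0,0,1.])
d=snap("top");g=cv2.cvtColor(cv2.imread("pics/a_top.png"),cv2.COLOR_BGR2GRAY)
P=edge(d,g,range(340,392,2),176,200,True,110);print(P.round(1).tolist())
def yaw(d,P,h):
    w=np.array([plane(d,p,(0,0,h),z)[:2] for p in P]);
    for _ in range(3):
        a=np.polyfit(w[:,1],w[:,0],1);e=w[:,0]-np.polyval(a,w[:,1]);w=w[abs(e)<2*e.std()+1e-4]
    return -np.arctan(a[0]),e.std(),len(w),a
print("back edge",yaw(d,P,.068))
d=snap("wrist","w3.png");g=cv2.cvtColor(d["frame"],cv2.COLOR_RGB2GRAY)
P=edge(d,g,range(255,385,3),105,140,True,90);print(P.round(1).tolist());print("front edge",yaw(d,P,.068),yaw(d,P,0.))
```

```text
[[340.0, 182.2], [342.0, 182.4], [344.0, 183.0], [346.0, 183.3], [348.0, 183.8], [350.0, 184.3], [352.0, 184.6], [354.0, 185.1], [356.0, 185.4], [358.0, 186.4], [360.0, 186.4], [362.0, 186.5], [364.0, 186.6], [366.0, 187.0], [368.0, 187.2], [370.0, 187.4], [372.0, 188.1], [374.0, 188.8], [376.0, 189.4], [378.0, 190.5], [380.0, 190.8], [382.0, 191.1], [384.0, 191.3], [386.0, 192.0], [388.0, 192.3], [390.0, 192.7]]
back edge (np.float64(-0.2412773456296175), np.float64(0.000694116621606952), 23, array([0.24607097, 0.65209914]))
[[255.0, 122.8], [258.0, 121.7], [261.0, 121.7], [264.0, 121.8], [267.0, 122.2], [270.0, 122.3], [273.0, 122.3], [276.0, 122.6], [279.0, 122.6], [282.0, 122.7], [285.0, 122.8], [288.0, 122.6], [291.0, 122.6], [294.0, 122.7], [297.0, 122.8], [300.0, 122.8], [303.0, 123.3], [306.0, 123.3], [309.0, 123.3], [312.0, 123.7], [315.0, 123.6], [318.0, 123.6], [321.0, 123.8], [324.0, 123.6], [327.0, 123.6], [330.0, 123.7], [333.0, 123.7], [336.0, 123.8], [339.0, 124.3], [342.0, 124.3], [345.0, 124.3], [348.0, 124.5], [351.0, 124.6], [354.0, 124.6], [357.0, 125.1], [360.0, 125.6], [363.0, 125.2], [366.0, 125.1], [369.0, 125.7], [372.0, 125.7], [375.0, 125.3], [378.0, 125.3], [381.0, 126.2], [384.0, 127.0]]
front edge (np.float64(-0.24722647419166638), np.float64(0.00021191562724877836), 40, array([0.25238965, 0.5045438 ])) (np.float64(-0.24722647419166327), np.float64(0.0002662589771444031), 40, array([0.25238965, 0.54012088]))
```

Run:
```python
import cv2
o=cv2.imread("pics/w3.png");cv2.imwrite("pics/w3z.png",cv2.resize(o[90:230,225:415],None,fx=4,fy=4,interpolation=cv2.INTER_CUBIC))
```

```text
(no output)
```

View pics/w3z.png

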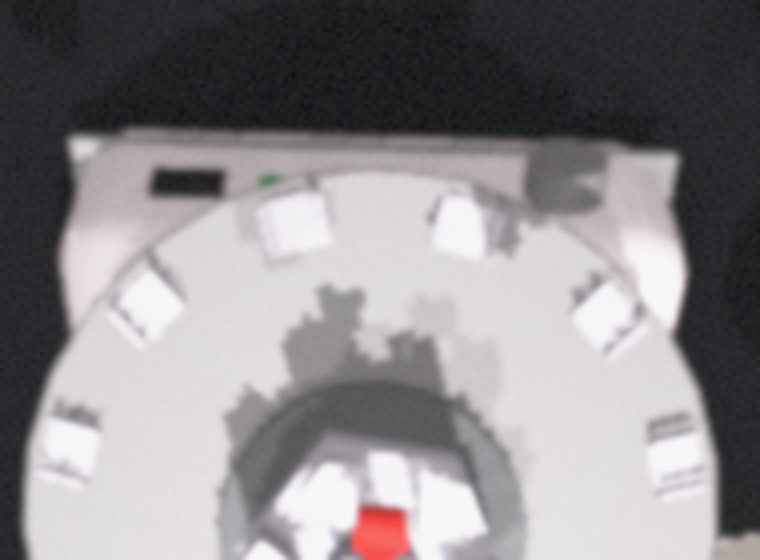

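Run:
```python
from h import *
C=np.array([.577,.0357,.125]);F=frame(-.245);n=F[:,2]
d=snap("wrist","w4.png");f=d["frame"];hsv=cv2.cvtColor(f,cv2.COLOR_RGB2HSV)
y=((hsv[...,1]>60)&(hsv[...,0]>18)&(hsv[...,0]<38)&(hsv[...,2]>120));y[:190]=0;y[270:]=0;y[:,:330]=0;y[:,370:]=0
ys,xs=np.nonzero(y);
def sp(uv,z):
    p=F.T@(plane(d,uv,C+n*z/1e3,n)-C)*1e3;return p[:2].round(1),np.hypot(*p[:2]).round(1),np.arctan2(p[1],p[0]).round(3)
for u,v in zip(xs,ys): print((u,v),"z6",sp((u,v),6),"z44",sp((u,v),44))
print(proj(d,C+n*.044))
```

```text
[319.08562073 238.27959709]
```

Run:
```python
from h import *
C=np.array([.577,.0357,.125]);F=frame(-.245);n=F[:,2]
d=snap("wrist","w5.png");f=d["frame"].astype(int)
b=(np.minimum(f[...,0],f[...,1])-f[...,2])
def sp(uv,z):
    p=F.T@(plane(d,uv,C+n*z/1e3,n)-C)*1e3;return p[:2].round(1),np.hypot(*p[:2]).round(1),np.arctan2(p[1],p[0]).round(3)
for v in range(200,270):
  for u in range(330,365):
    if b[v,u]>30: print((u,v),b[v,u],"z6",*sp((u,v),6),"z44",*sp((u,v),44))
o=cv2.cvtColor(d["frame"],cv2.COLOR_RGB2BGR)
cv2.imwrite("pics/w5z.png",cv2.resize(o[190:270,270:370],None,fx=7,fy=7,interpolation=cv2.INTER_CUBIC))
```

```text
(345, 242) 33 z6 [15.2 23.6] 28.0 0.998 z44 [ 2.4 19.3] 19.4 1.445
(345, 243) 39 z6 [16.1 23.6] 28.6 0.972 z44 [ 3.2 19.3] 19.6 1.406
(346, 243) 45 z6 [16.1 24.5] 29.3 0.99 z44 [ 3.2 20.1] 20.3 1.413
(347, 243) 52 z6 [16.1 25.3] 30.0 1.006 z44 [ 3.2 20.8] 21.0 1.419
(348, 243) 54 z6 [16.  26.2] 30.7 1.022 z44 [ 3.2 21.5] 21.8 1.425
(349, 243) 57 z6 [16.  27.1] 31.5 1.036 z44 [ 3.1 22.3] 22.5 1.431
(350, 243) 51 z6 [16.  27.9] 32.2 1.051 z44 [ 3.1 23. ] 23.2 1.436
(351, 243) 33 z6 [16.  28.8] 32.9 1.064 z44 [ 3.1 23.8] 24.0 1.441
(350, 244) 33 z6 [16.9 28. ] 32.7 1.027 z44 [ 3.9 23.1] 23.4 1.403
(351, 244) 31 z6 [16.9 28.9] 33.4 1.041 z44 [ 3.9 23.8] 24.1 1.409
```

View pics/w5z.png

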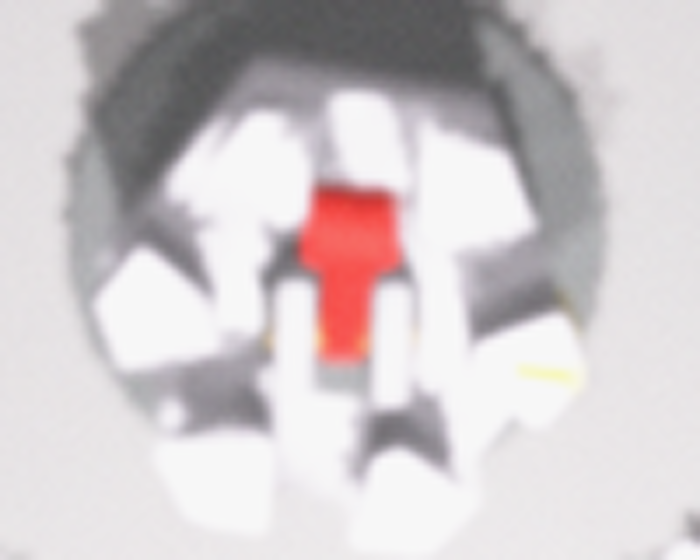

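```bash
cat >> h.py <<'E'
C=np.array([.577,.0357,.125]);F=frame(-.245);n=F[:,2]
def tool(a):  # tool y at spindle angle a, tool z = -spindle z
    y=np.array([np.cos(a),np.sin(a),0]);z=np.array([0,0,-1.]);return F@np.c_[np.cross(y,z),y,z]
def where():
    s=bot.get_state();M=F.T@R.from_rotvec(s["tcp_rot"]).as_matrix()
    p=F.T@(np.array(s["eef_pos"])-C)*1e3
    print("t",round(s["clock"],2),"sp pos",p.round(1),"jaw ang",np.arctan2(M[1,1],M[0,1]).round(3),"tilt err",M[:2,2].round(3),"gap",round(s["finger_gap"]*1e3,1),"q",np.round(s["q"],2))
    f=F.T@np.array(s["ft_force"]);t=F.T@np.array(s["wrist_torque"]);print("  force sp",f.round(1),"torque sp",t.round(2))
def go(pos,a,N=1):
    plan(tool(a),C+F@np.array(pos)/1e3,N)
E
python3 - <<'E'
from h import *
where();go((-48,0,85),1.571,4)
E
```

```text
t 3.9 sp pos [ 4.3 -1.8 98.5] jaw ang 1.597 tilt err [-0.002  0.016] gap 85.2 q [-0.07 -0.32  2.2  -0.09  0.78 -1.38]
  force sp [-0.5 -0.7  0.1] torque sp [ 0.01  0.23 -0.02]
[13, 1, 3]
[13, 1, 3]
[13, 1, 3]
[13, 1, 3]
rot/row [ 0.0039 -0.0005  0.0066] 0.44061228518252066
```

```bash
python3 -m pendant '{"linear":[[13,1,3],[13,1,3],[13,1,3],[13,1,3],[0,0,0],[0,0,0],[0,0,12],[0,0,12],[0,0,11],[0,0,0]],"delta_rot":[[0.004,-0.0005,0.0066],[0.004,-0.0005,0.0066],[0.004,-0.0005,0.0066],[0.004,-0.0005,0.0066],[0,0,0],[0,0,0],[0,0,0],[0,0,0],[0,0,0],[0,0,0]],"jaw":[1,1,1,1,1,1,1,1,1,1]}' 40; python3 -c "
from h import *
where();go((-16,0,50),1.571,4);snap('wrist','w6.png');snap('scene','s6.png')"
```

```text
clock: 4.73
eef_pos: [0.5133, 0.0526, 0.1472]
tcp_rot: [0.325, 2.638, -0.082]
ft_force: [-0.8, 0.5, -0.1]
finger_gap: 0.0003
t 4.73 sp pos [-47.8   1.   50.5] jaw ang 1.571 tilt err [-0.002 -0.001] gap 0.3 q [-0.04 -0.29  2.31 -0.16  0.65 -1.26]
  force sp [-0.8  0.3  0.3] torque sp [-0.1   0.21 -0.02]
[-8, 0, 0]
[-8, 0, 0]
[-8, 0, 0]
[-8, 0, 0]
rot/row [-0.0003 -0.0005 -0.0001] 0.03254347640935661
```

View pics/w6.png

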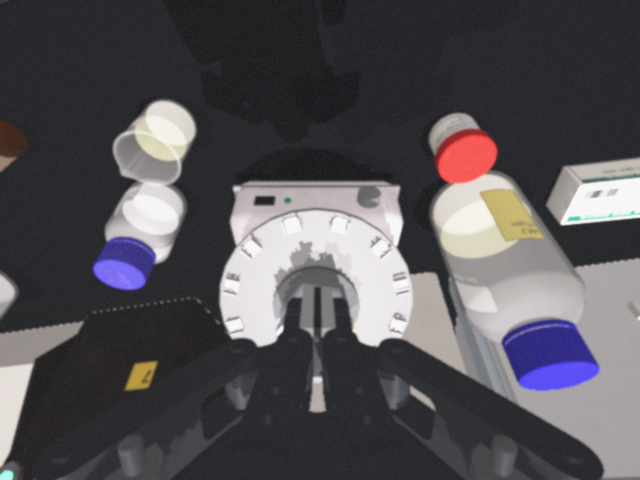

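```bash
python3 -m pendant '{"linear":[[-6,0,0],[-6,0,0],[-5,0,0],[-5,0,0],[-4,0,0],[-3,0,0],[-3,0,0],[0,0,0],[0,0,0],[0,0,0]],"delta_rot":[[0,0,0],[0,0,0],[0,0,0],[0,0,0],[0,0,0],[0,0,0],[0,0,0],[0,0,0],[0,0,0],[0,0,0]],"jaw":[1,1,1,1,1,1,1,1,1,1]}' 40; python3 -c "
from h import *
where();d=snap('scene')
o=cv2.cvtColor(d['frame'],cv2.COLOR_RGB2BGR);cv2.imwrite('pics/s7.png',cv2.resize(o[150:280,260:400],None,fx=5,fy=5,interpolation=cv2.INTER_CUBIC))"
```

```text
clock: 5.67
eef_pos: [0.5401, 0.0463, 0.163]
tcp_rot: [0.324, 2.636, -0.081]
ft_force: [-0.4, -0.6, -0.3]
finger_gap: 0.0004
t 5.67 sp pos [-16.1   1.4  51.6] jaw ang 1.571 tilt err [-0.001 -0.   ] gap 0.4 q [-0.05 -0.24  2.24 -0.15  0.67 -1.29]
  force sp [-0.4 -0.7 -0.1] torque sp [-0.    0.24  0.06]
```

View pics/s7.png

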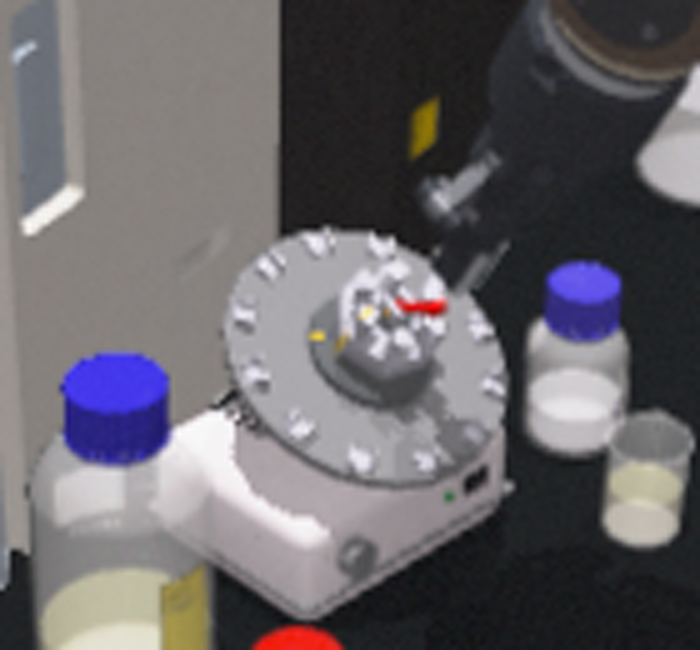

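Run:
```python
from h import *
d=snap("scene","s8.png");f=d["frame"];hsv=cv2.cvtColor(f,cv2.COLOR_RGB2HSV)
r=(hsv[...,1]>150)&((hsv[...,0]<6)|(hsv[...,0]>174));r[:195]=0;r[225:]=0;r[:,320:][:, 50:]=0;r[:,:320]=0
ys,xs=np.nonzero(r);print(list(zip(xs,ys)))
print("pivot",proj(d,C+F@[0,0,.04]))
for th in (.65,.8,1.,1.2,1.4,1.57): print(th,proj(d,C+F@np.array([-31*np.cos(th),0,40+31*np.sin(th)])/1e3))
w=snap("wrist","w8.png")
where()
o=cv2.cvtColor(w['frame'],cv2.COLOR_RGB2BGR);cv2.imwrite('pics/w8z.png',cv2.resize(o[200:400,220:420],None,fx=3,fy=3,interpolation=cv2.INTER_CUBIC))
```

```text
[(np.int64(340), np.int64(210)), (np.int64(345), np.int64(210)), (np.int64(346), np.int64(210)), (np.int64(347), np.int64(210)), (np.int64(348), np.int64(210)), (np.int64(340), np.int64(211)), (np.int64(341), np.int64(211)), (np.int64(342), np.int64(211)), (np.int64(343), np.int64(211)), (np.int64(344), np.int64(211)), (np.int64(345), np.int64(211)), (np.int64(346), np.int64(211)), (np.int64(347), np.int64(211)), (np.int64(348), np.int64(211)), (np.int64(345), np.int64(212)), (np.int64(346), np.int64(212)), (np.int64(347), np.int64(212))]
pivot [339.67899916 210.88523374]
0.65 [348.91080023 214.15916872]
0.8 [348.65617475 212.37405228]
1.0 [347.99716336 209.94036876]
1.2 [346.99798338 207.53978186]
1.4 [345.70029374 205.27412199]
1.57 [344.40340796 203.52632159]
t 5.82 sp pos [-16.    1.4  51.6] jaw ang 1.571 tilt err [-0. -0.] gap 0.0 q [-0.05 -0.24  2.24 -0.15  0.67 -1.29]
  force sp [ 0.4 -0.2  0.2] torque sp [ 0.    0.22 -0.04]
```

View pics/w8z.png

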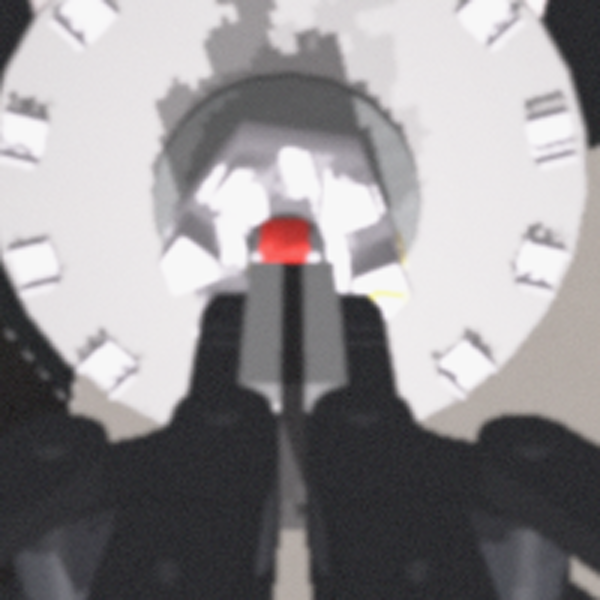

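Run:
```python
from h import *
o=cv2.imread("pics/w6.png");cv2.imwrite('pics/w6z.png',cv2.resize(o[240:400,220:420],None,fx=4,fy=4,interpolation=cv2.INTER_CUBIC))
w=snap("wrist")
print("TCP",proj(w,bot.get_state()["eef_pos"]))
for th in (.65,.8,1.,1.2,1.4,1.57): print(th,proj(w,C+F@np.array([-31*np.cos(th),0,40+31*np.sin(th)])/1e3))
print(proj(w,C+F@[0,0,.04]))
```

```text
TCP [317.54500113 274.20033973]
0.65 [315.09513664 265.21044727]
0.8 [315.05000374 272.8678048 ]
1.0 [314.99976531 283.99029799]
1.2 [314.96395739 295.57590539]
1.4 [314.94496707 306.93312611]
1.57 [314.94288051 315.8973034 ]
[315.32684906 289.76060552]
```

View pics/w6z.png

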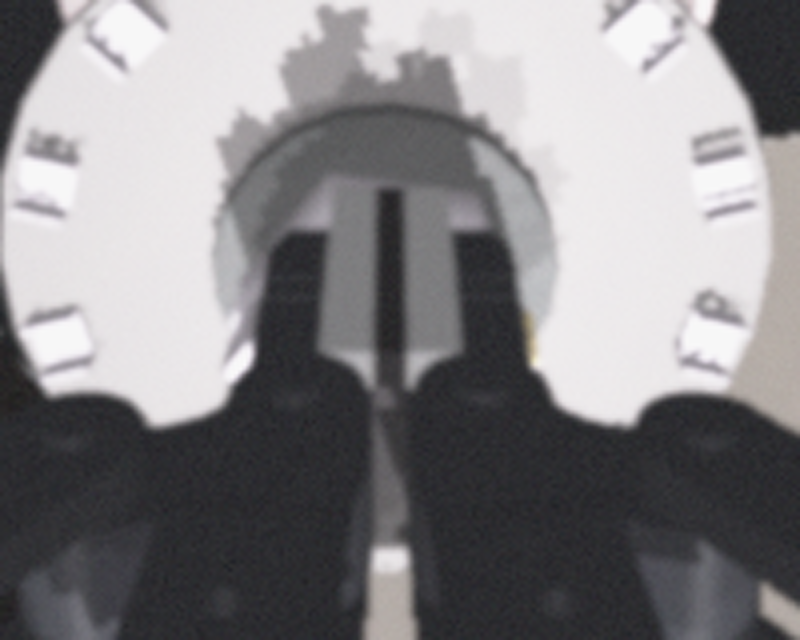

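Run:
```python
from h import *
d=snap("scene");s=bot.get_state();M=R.from_rotvec(s["tcp_rot"]).as_matrix();p=np.array(s["eef_pos"])
print("TCP",proj(d,p));
for z in (-10,-20,-30,-40): print(z,[proj(d,p+M@np.array([x,0,z])/1e3).round(1) for x in (-11,0,11)])
o=cv2.cvtColor(d["frame"],cv2.COLOR_RGB2BGR);cv2.imwrite('pics/s9.png',cv2.resize(o[170:240,320:390],None,fx=8,fy=8,interpolation=cv2.INTER_CUBIC))
```

```text
TCP [345.11728358 213.28995251]
-10 [array([343.8, 207.5]), array([346.7, 210.9]), array([349.5, 214.4])]
-20 [array([345.4, 205.1]), array([348.2, 208.5]), array([351.1, 212. ])]
-30 [array([346.9, 202.7]), array([349.8, 206.1]), array([352.8, 209.6])]
-40 [array([348.5, 200.2]), array([351.5, 203.7]), array([354.4, 207.2])]
```

View pics/s9.png

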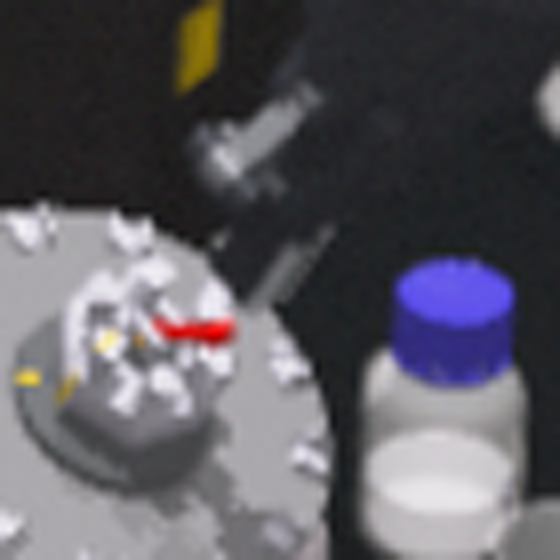

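```bash
python3 -m pendant '{"linear":[[8,0,0],[8,0,0],[7,-1,0],[0,0,10],[0,0,10],[0,0,9],[0,0,6],[0,0,0],[0,0,0],[0,0,0]],"delta_rot":[[0,0,0],[0,0,0],[0,0,0],[0,0,0],[0,0,0],[0,0,0],[0,0,0],[0,0,0],[0,0,0],[0,0,0]],"jaw":[1,1,1,1,1,1,1,1,1,1]}' 40; python3 -c "
from h import *
where()
w=snap('wrist','w10.png')
o=cv2.cvtColor(w['frame'],cv2.COLOR_RGB2BGR);a=cv2.resize(o[200:400,220:420],None,fx=3,fy=3,interpolation=cv2.INTER_CUBIC)
d=snap('scene');o=cv2.cvtColor(d['frame'],cv2.COLOR_RGB2BGR);b=cv2.resize(o[170:240,320:390],None,fx=600/70,fy=600/70,interpolation=cv2.INTER_CUBIC)
c=cv2.resize(np.hstack([a,b]),(800,400),interpolation=cv2.INTER_AREA);cv2.imwrite('pics/c10.png',c)"
```

```text
clock: 6.75
eef_pos: [0.5366, 0.0462, 0.1218]
tcp_rot: [0.324, 2.635, -0.081]
ft_force: [-0.3, 1.0, -0.5]
finger_gap: -0.0
t 6.75 sp pos [-38.4   0.4  16.8] jaw ang 1.571 tilt err [ 0. -0.] gap -0.0 q [-0.06 -0.19  2.28 -0.16  0.57 -1.26]
  force sp [-0.7  0.9 -0.2] torque sp [ 0.01  0.23 -0.04]
```

View pics/c10.png

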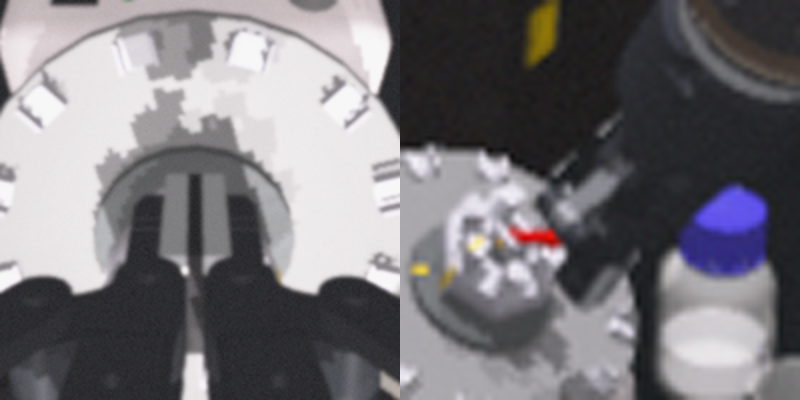

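Run:
```python
from h import *
d=snap("scene");s=bot.get_state();M=R.from_rotvec(s["tcp_rot"]).as_matrix();p=np.array(s["eef_pos"])
for z in (0,-10,-20,-30,-40): print(z,[proj(d,p+M@np.array([x,y,z])/1e3).round(1) for x,y in ((-11,0),(0,0),(11,0),(-11,14),(11,14))])
o=cv2.cvtColor(d["frame"],cv2.COLOR_RGB2BGR);cv2.imwrite('pics/s11.png',cv2.resize(o[180:240,320:380],None,fx=10,fy=10,interpolation=cv2.INTER_NEAREST))
```

```text
0 [array([343. , 224.5]), array([345.8, 227.9]), array([348.6, 231.3]), array([339. , 226.7]), array([344.6, 233.5])]
-10 [array([344.5, 222.3]), array([347.3, 225.7]), array([350.1, 229.1]), array([340.5, 224.5]), array([346.1, 231.4])]
-20 [array([346., 220.]), array([348.9, 223.4]), array([351.7, 226.9]), array([342. , 222.2]), array([347.7, 229.1])]
-30 [array([347.6, 217.7]), array([350.4, 221.2]), array([353.3, 224.6]), array([343.5, 219.9]), array([349.2, 226.9])]
-40 [array([349.2, 215.4]), array([352. , 218.9]), array([354.9, 222.3]), array([345.1, 217.6]), array([350.8, 224.6])]
```

View pics/s11.png

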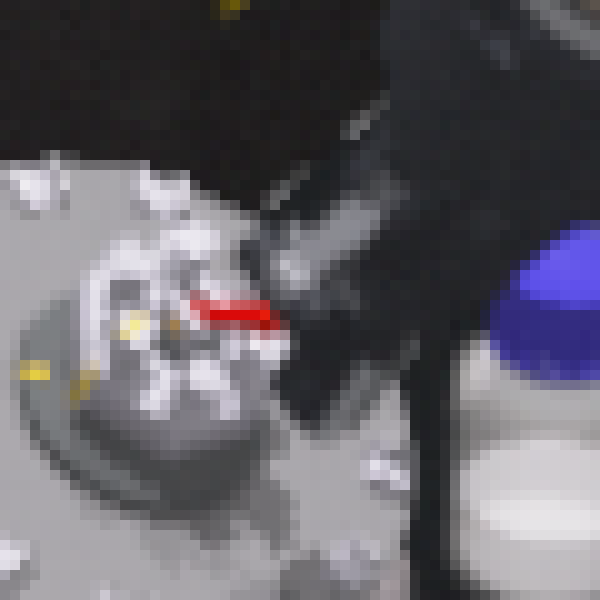

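```bash
python3 -m pendant '{"linear":[[-4,0,0],[-4,0,0],[-3,0,0],[-3,0,0],[-3,0,0],[-3,0,0],[-3,0,0],[0,0,0],[0,0,0],[0,0,0]],"delta_rot":[[0,0,0],[0,0,0],[0,0,0],[0,0,0],[0,0,0],[0,0,0],[0,0,0],[0,0,0],[0,0,0],[0,0,0]],"jaw":[1,1,1,1,1,1,1,1,1,1]}' 40
cat > look.py <<'E'
from h import *
import sys
where()
w=snap('wrist')
o=cv2.cvtColor(w['frame'],cv2.COLOR_RGB2BGR);a=cv2.resize(o[180:400,210:430],None,fx=600/220,fy=600/220,interpolation=cv2.INTER_CUBIC)
d=snap('scene');o=cv2.cvtColor(d['frame'],cv2.COLOR_RGB2BGR);b=cv2.resize(o[180:240,320:380],None,fx=10,fy=10,interpolation=cv2.INTER_CUBIC)
cv2.imwrite('pics/'+sys.argv[1],cv2.resize(np.hstack([a,b]),(800,400),interpolation=cv2.INTER_AREA))
E
python3 look.py c12.png
```

```text
clock: 7.73
eef_pos: [0.5567, 0.0412, 0.133]
tcp_rot: [0.324, 2.634, -0.081]
ft_force: [0.6, 0.0, -0.0]
finger_gap: -0.0003
t 7.73 sp pos [-14.8   0.4  16.9] jaw ang 1.571 tilt err [ 0.002 -0.   ] gap -0.3 q [-0.06 -0.16  2.23 -0.15  0.59 -1.28]
  force sp [ 0.5  0.2 -0.3] torque sp [-0.01  0.26 -0.01]
```

View pics/c12.png

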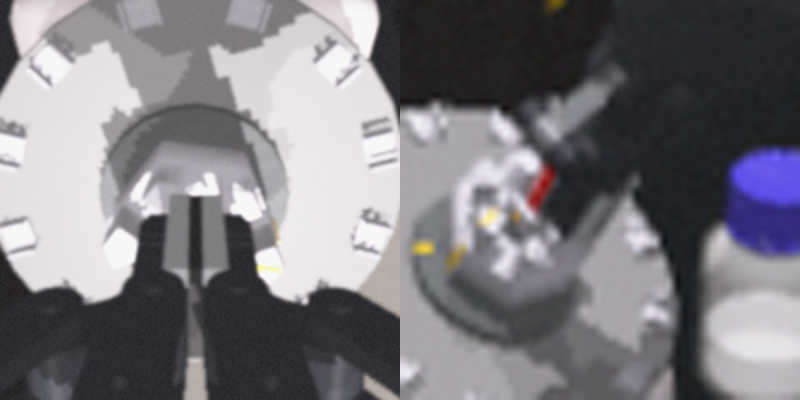

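```bash
python3 -m pendant '{"linear":[[5,0,0],[0,0,-15],[0,0,-15],[0,0,-15],[-10,0,0],[-10,0,0],[0,0,0],[0,0,0],[0,0,0],[0,0,0]],"delta_rot":[[0,0,0],[0,0,0],[0,0,0],[0,0,0],[0,0,0],[0,0,0],[0,0,-0.0925],[0,0,-0.0925],[0,0,-0.0925],[0,0,-0.0925]],"jaw":[1,1,1,1,-1,-1,-1,-1,-1,-1]}' 60; python3 look.py c13.png; python3 -c "
from h import *
go((0,0,0),1.94,6)
w=snap('wrist','w13.png')"
```

```text
clock: 8.67
eef_pos: [0.5491, 0.0428, 0.1785]
tcp_rot: [-0.172, 2.664, -0.203]
ft_force: [0.2, -0.1, -0.4]
finger_gap: 0.0721
t 8.67 sp pos [-0.3  0.2 60.7] jaw ang 1.945 tilt err [-0.001 -0.001] gap 72.1 q [-0.06 -0.24  2.21 -0.14  0.69 -1.68]
  force sp [ 0.  -0.  -0.5] torque sp [ 0.    0.19 -0.09]
[0, 0, 10]
[0, 0, 10]
[0, 0, 10]
[0, 0, 10]
[0, 0, 10]
[0, 0, 10]
rot/row [-0.0001 -0.0002  0.0001] 0.01261318770032207
```

View pics/w13.png

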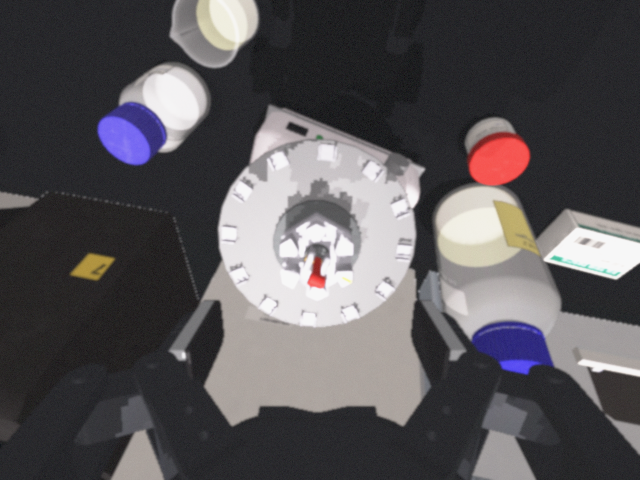

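```bash
python3 -m pendant '{"linear":[[0,0,12],[0,0,12],[0,0,12],[0,0,12],[0,0,12],[0,0,0],[0,0,0],[0,0,0],[0,0,0],[0,0,0]],"delta_rot":[[0,0,0],[0,0,0],[0,0,0],[0,0,0],[0,0,0],[0,0,0],[0,0,0],[0,0,0],[0,0,0],[0,0,0]],"jaw":[-1,-1,-1,-1,-1,-1,-1,-1,-1,-1]}' 60; python3 look.py c14.png; python3 -c "
from h import *
w=snap('wrist','w14.png')"
```

```text
clock: 9.65
eef_pos: [0.5761, 0.0365, 0.1272]
tcp_rot: [-0.166, 2.662, -0.202]
ft_force: [-0.1, 0.4, 0.6]
finger_gap: 0.0853
t 9.65 sp pos [0.1 0.5 2.4] jaw ang 1.941 tilt err [ 0.002 -0.   ] gap 85.3 q [-0.07 -0.1   2.2  -0.15  0.57 -1.66]
  force sp [0.1 0.3 0.6] torque sp [ 0.01  0.2  -0.02]
```

View pics/w14.png

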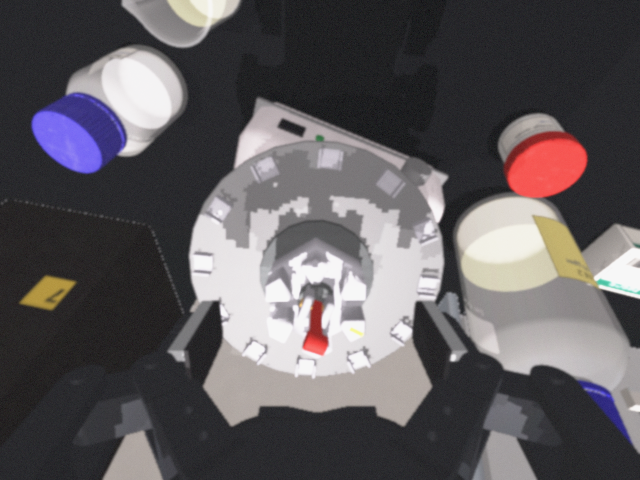

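View pics/c14.png

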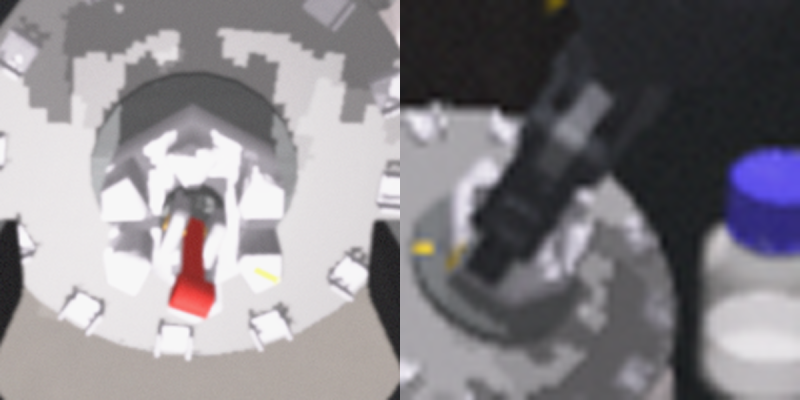

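Run:
```python
from h import *
d=snap("scene","s15.png");s=bot.get_state();M=R.from_rotvec(s["tcp_rot"]).as_matrix();p=np.array(s["eef_pos"])
for z in (0,-13,-30,-40,-50,-60): print(z,[proj(d,p+M@np.array([x,y,z])/1e3).round(1) for x,y in ((-11,43),(11,43),(-11,57),(11,57))])
o=cv2.cvtColor(d["frame"],cv2.COLOR_RGB2BGR);cv2.imwrite('pics/s15z.png',cv2.resize(o[180:240,310:370],None,fx=10,fy=10,interpolation=cv2.INTER_NEAREST))
w=snap("wrist")
for a,nm in((1.42,"yellow corner"),(1.42-1.047,"c2"),(1.42+1.047,"c3")): print(nm,proj(w,C+F@np.array([26.5*np.cos(a),26.5*np.sin(a),44])/1e3))
```

```text
0 [array([322.6, 228.1]), array([330.1, 233.2]), array([319.9, 231.8]), array([327.5, 236.9])]
-13 [array([324.4, 225.2]), array([331.9, 230.4]), array([321.7, 228.9]), array([329.4, 234.1])]
-30 [array([326.8, 221.3]), array([334.4, 226.5]), array([324.1, 225. ]), array([331.8, 230.3])]
-40 [array([328.2, 219. ]), array([335.9, 224.3]), array([325.6, 222.7]), array([333.3, 228. ])]
-50 [array([329.7, 216.7]), array([337.5, 222. ]), array([327. , 220.4]), array([334.8, 225.7])]
-60 [array([331.2, 214.3]), array([339. , 219.6]), array([328.5, 218. ]), array([336.4, 223.4])]
yellow corner [364.36943212 336.59753677]
c2 [316.28325279 359.82382507]
c3 [366.90861747 286.28864592]
```

View pics/s15z.png

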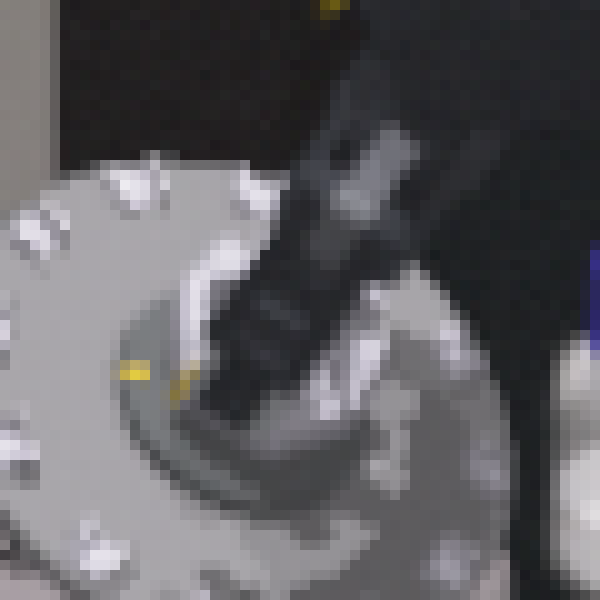

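```bash
python3 -m pendant '{"linear":[[0,0,9],[0,0,9],[0,0,8],[0,0,0],[0,0,0],[0,0,0],[0,0,0],[0,0,0],[0,0,0],[0,0,0]],"delta_rot":[[0,0,0],[0,0,0],[0,0,0],[0,0,0],[0,0,0],[0,0,0],[0,0,0],[0,0,0],[0,0,0],[0,0,0]],"jaw":[-1,-1,-1,-1,-0.5,-0.3,-0.15,-0.1,-0.1,-0.1]}' 60; python3 look.py c16.png; python3 -c "
from h import *
w=snap('wrist','w16.png')"
```

```text
clock: 10.73
eef_pos: [0.5877, 0.0332, 0.1036]
tcp_rot: [-0.167, 2.663, -0.202]
ft_force: [-0.7, -1.8, 0.0]
finger_gap: 0.0473
t 10.73 sp pos [ -0.3   0.2 -24. ] jaw ang 1.941 tilt err [ 0.001 -0.001] gap 47.3 q [-0.08 -0.04  2.18 -0.16  0.52 -1.65]
  force sp [-0.2 -1.9  0.1] torque sp [-0.29  0.12 -0.02]
```

View pics/w16.png

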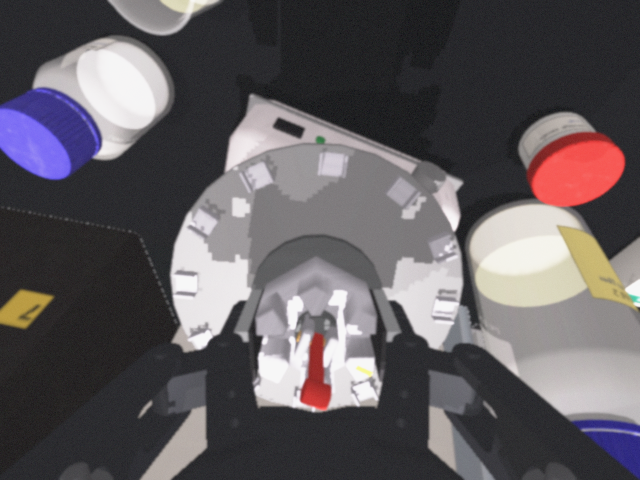

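View pics/c16.png

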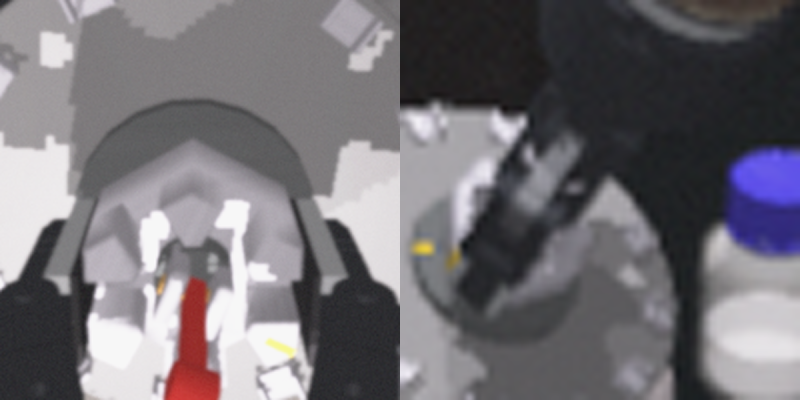

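```bash
python3 -m pendant '{"linear":[[0,0,0],[0,0,0],[0,0,0],[0,0,0],[0,0,0],[0,0,0],[0,0,0],[0,0,0],[0,0,0],[0,0,0]],"delta_rot":[[0,0,0],[0,0,0],[0,0,0],[0,0,0],[0,0,0],[0,0,0],[0,0,0],[0,0,0.02],[0,0,0.02],[0,0,0.02]],"jaw":[0.3,0.3,0.3,0.3,0.3,0.3,0.3,0.3,0.3,0.3]}' 80; python3 look.py c17.png
```

```text
clock: 11.72
eef_pos: [0.5876, 0.0329, 0.1041]
tcp_rot: [-0.086, 2.664, -0.184]
ft_force: [-5.4, -3.2, 4.5]
finger_gap: 0.0449
t 11.72 sp pos [ -0.2  -0.1 -23.6] jaw ang 1.881 tilt err [ 0.    -0.001] gap 44.9 q [-0.08 -0.04  2.18 -0.16  0.52 -1.59]
  force sp [-1.8 -4.4  6. ] torque sp [-0.71  0.42  0.11]
```

View pics/c17.png

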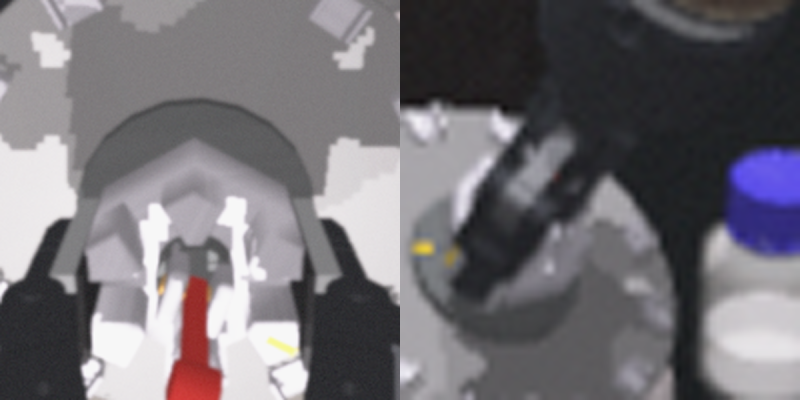

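```bash
python3 -m pendant '{"linear":[[0,0,0],[0,0,0],[0,0,0],[0,0,0],[0,0,0],[0,0,0],[0,0,0],[0,0,0],[0,0,0],[0,0,0]],"delta_rot":[[0,0,0.02],[0,0,0.02],[0,0,0.03],[0,0,0.03],[0,0,0.03],[0,0,0.03],[0,0,0.02],[0,0,0.02],[0,0,0],[0,0,0]],"jaw":[0.3,0.3,0.3,0.3,0.3,0.3,0.3,0.3,0.3,0.3]}' 80; python3 look.py c18.png
```

```text
clock: 12.65
eef_pos: [0.5876, 0.033, 0.1041]
tcp_rot: [0.18, 2.652, -0.119]
ft_force: [-5.1, -2.6, 4.6]
finger_gap: 0.0445
t 12.65 sp pos [ -0.2  -0.  -23.6] jaw ang 1.681 tilt err [ 0.    -0.001] gap 44.5 q [-0.08 -0.04  2.18 -0.16  0.52 -1.39]
  force sp [-1.6 -3.8  6.1] torque sp [-0.7   0.39 -0.11]
```

View pics/c18.png

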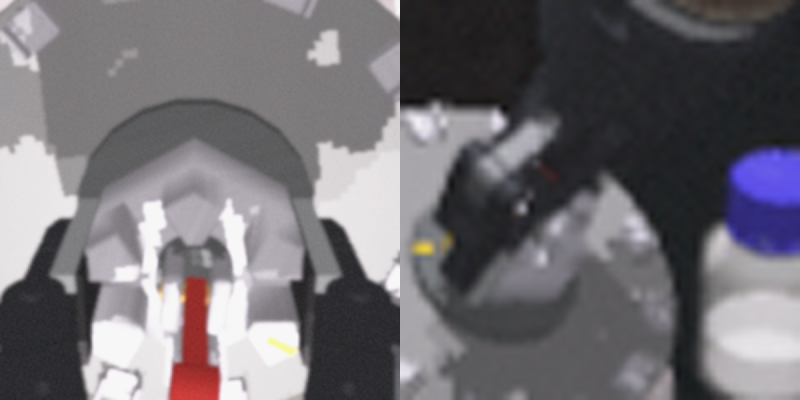

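```bash
python3 -m pendant '{"linear":[[0,0,0],[0,0,0],[0,0,0],[0,0,0],[0,0,0],[0,0,0],[0,0,0],[0,0,0],[0,0,0],[0,0,0]],"delta_rot":[[0,0,0.02],[0,0,0.02],[0,0,0.02],[0,0,0.02],[0,0,0.02],[0,0,0.02],[0,0,0],[0,0,0],[0,0,0],[0,0,0]],"jaw":[0.3,0.3,0.3,0.3,0.3,0.3,0.3,0.3,0.3,0.3]}' 80; python3 look.py c19.png
python3 -m pendant '{"linear":[[0,0,0],[0,0,0],[0,0,0],[0,0,0],[0,0,0],[0,0,0],[0,0,0],[0,0,0],[0,0,0],[0,0,0]],"delta_rot":[[0,0,0.02],[0,0,0.02],[0,0,0.02],[0,0,0.02],[0,0,0.02],[0,0,0],[0,0,0],[0,0,0],[0,0,0],[0,0,0]],"jaw":[0.3,0.3,0.3,0.3,0.3,0.3,0.3,0.3,0.3,0.3]}' 80; python3 look.py c20.png
```

```text
clock: 13.58
eef_pos: [0.5876, 0.033, 0.1041]
tcp_rot: [0.338, 2.634, -0.079]
ft_force: [-4.5, -3.3, 5.5]
finger_gap: 0.0447
t 13.58 sp pos [ -0.2  -0.  -23.6] jaw ang 1.561 tilt err [ 0.    -0.001] gap 44.7 q [-0.08 -0.04  2.18 -0.16  0.52 -1.27]
  force sp [-0.6 -4.3  6.5] torque sp [-0.68  0.38 -0.09]
clock: 14.52
eef_pos: [0.5876, 0.0331, 0.1041]
tcp_rot: [0.469, 2.612, -0.046]
ft_force: [-4.2, -2.8, 5.1]
finger_gap: 0.0448
t 14.52 sp pos [ -0.2   0.  -23.6] jaw ang 1.461 tilt err [ 0.    -0.001] gap 44.8 q [-0.08 -0.04  2.18 -0.16  0.52 -1.17]
  force sp [-0.6 -3.7  6.1] torque sp [-0.59  0.36 -0.07]
```

View pics/c19.png

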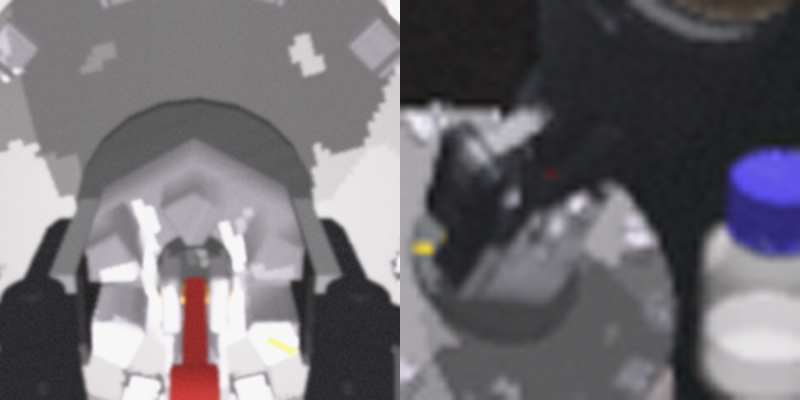

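View pics/c20.png

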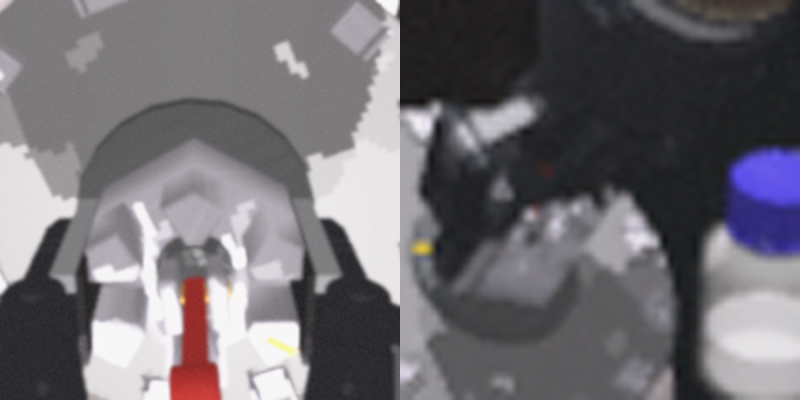

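```bash
cat > mark.py <<'E'
from h import *
d=snap("scene");f=d["frame"].astype(int);b=np.minimum(f[...,0],f[...,1])-f[...,2];b[:,:315]=0;b[:,345:]=0;b[:205]=0;b[240:]=0
m=np.clip(b-40,0,None).astype(float);m[:, 327:]=0
ys,xs=np.mgrid[:480,:640];u=np.array([(m*xs).sum(),(m*ys).sum()])/m.sum()
p=F.T@(plane(d,u,C+n*.006,n)-C)*1e3;print("flange mark px",u.round(1),p.round(1),"ang",np.arctan2(p[1],p[0]).round(3),"sum",m.sum())
E
python3 mark.py
python3 -m pendant '{"linear":[[0,0,0],[0,0,0],[0,0,0],[0,0,0],[0,0,0],[0,0,0],[0,0,0],[0,0,0],[0,0,0],[0,0,0]],"delta_rot":[[0,0,0.02],[0,0,0.02],[0,0,0.02],[0,0,0.02],[0,0,0.02],[0,0,0],[0,0,0],[0,0,0],[0,0,0],[0,0,0]],"jaw":[0.3,0.3,0.3,0.3,0.3,0.3,0.3,0.3,0.3,0.3]}' 80; python3 look.py c21.png; python3 mark.py
```

```text
flange mark px [322.9 216.9] [18.2 25.1  6. ] ang 0.942 sum 204.0
clock: 15.5
eef_pos: [0.5876, 0.0331, 0.104]
tcp_rot: [0.597, 2.585, -0.014]
ft_force: [-5.6, -2.4, 5.7]
finger_gap: 0.0451
t 15.5 sp pos [ -0.2   0.1 -23.6] jaw ang 1.362 tilt err [ 0.    -0.001] gap 45.1 q [-0.08 -0.04  2.18 -0.16  0.52 -1.07]
  force sp [-1.6 -3.7  7.3] torque sp [-0.58  0.4   0.19]
flange mark px [322.6 215.9] [20.9 23.8  6. ] ang 0.85 sum 182.0
```

View pics/c21.png

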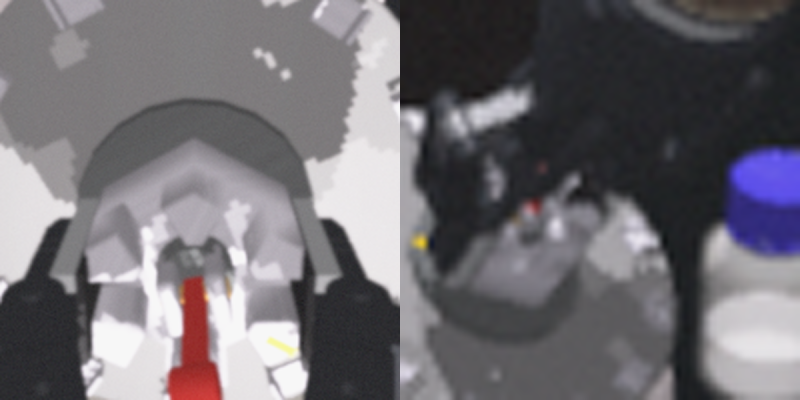

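```bash
python3 -m pendant '{"linear":[[0,0,0],[0,0,0],[0,0,0],[0,0,0],[0,0,0],[0,0,0],[0,0,0],[0,0,0],[0,0,0],[0,0,0]],"delta_rot":[[0,0,0.03],[0,0,0.03],[0,0,0.03],[0,0,0.03],[0,0,0.03],[0,0,0.03],[0,0,0.03],[0,0,0.03],[0,0,0],[0,0,0]],"jaw":[0.3,0.3,0.3,0.3,0.3,0.3,0.3,0.3,0.3,0.3]}' 80; python3 look.py c22.png; python3 mark.py
```

```text
clock: 16.48
eef_pos: [0.5876, 0.0332, 0.1041]
tcp_rot: [0.903, 2.496, 0.066]
ft_force: [-5.6, -1.4, 5.5]
finger_gap: 0.0449
t 16.48 sp pos [ -0.2   0.1 -23.6] jaw ang 1.121 tilt err [ 0.    -0.001] gap 44.9 q [-0.08 -0.04  2.18 -0.16  0.52 -0.83]
  force sp [-1.9 -2.7  7.3] torque sp [-0.6   0.39  0.04]
flange mark px [nan nan] [nan nan nan] ang nan sum 0.0mark.py:4: RuntimeWarning: invalid value encountered in divide
  ys,xs=np.mgrid[:480,:640];u=np.array([(m*xs).sum(),(m*ys).sum()])/m.sum()
```

View pics/c22.png

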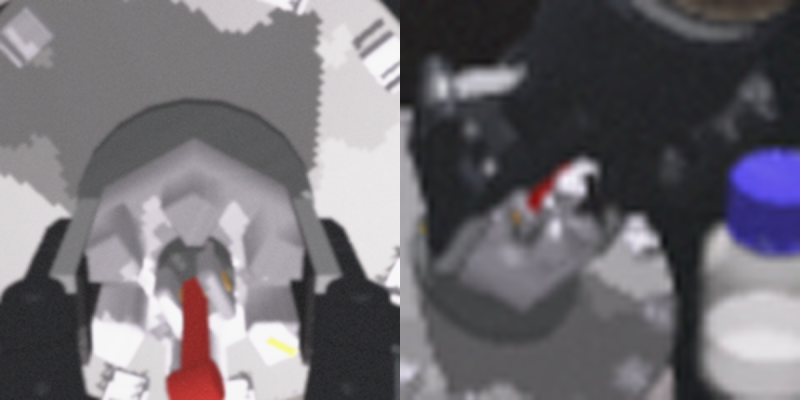

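```bash
python3 -m pendant '{"linear":[[0,0,0],[0,0,0],[0,0,0],[0,0,0],[0,0,0],[0,0,0],[0,0,0],[0,0,0],[0,0,0],[0,0,0]],"delta_rot":[[0,0,0.02],[0,0,0.02],[0,0,0.02],[0,0,0.012],[0,0,0],[0,0,0],[0,0,0],[0,0,0],[0,0,0],[0,0,0]],"jaw":[0.3,0.3,0.3,0.3,0.3,0.3,0.3,-0.15,-0.3,-0.6]}' 80; python3 look.py c23.png; python3 mark.py 2>/dev/null
```

```text
clock: 17.47
eef_pos: [0.5875, 0.0337, 0.103]
tcp_rot: [0.994, 2.463, 0.092]
ft_force: [0.2, 0.5, 0.2]
finger_gap: 0.0663
t 17.47 sp pos [ -1.    0.6 -24.5] jaw ang 1.048 tilt err [-0.  0.] gap 66.3 q [-0.08 -0.04  2.19 -0.16  0.52 -0.76]
  force sp [0.2 0.5 0.1] torque sp [-0.    0.24 -0.01]
flange mark px [nan nan] [nan nan nan] ang nan sum 0.0
```

View pics/c23.png

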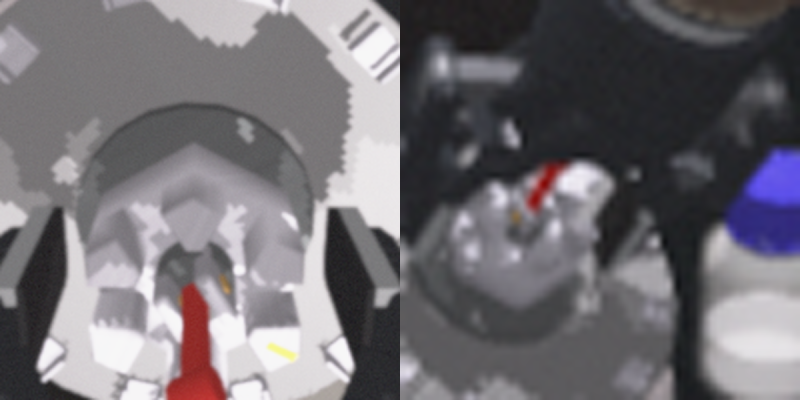

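```bash
python3 -m pendant '{"linear":[[0,0,0],[0,0,0],[0,0,-10],[0,0,-15],[0,0,-15],[0,0,-20],[0,0,-20],[0,0,-15],[0,0,0],[0,0,0]],"delta_rot":[[0,0,0],[0,0,0],[0,0,0],[0,0,0],[0,0,-0.1],[0,0,-0.1],[0,0,-0.1],[0,0,-0.1],[0,0,-0.1],[0,0,-0.023]],"jaw":[-1,-1,-1,-1,-1,-1,-1,-1,-1,-1]}' 60; python3 look.py c24.png; python3 mark.py 2>/dev/null
python3 - <<'E'
from h import *
d=snap("wrist","w24.png");f=d["frame"].astype(int)
b=(np.minimum(f[...,0],f[...,1])-f[...,2])
def sp(uv,z):
    p=F.T@(plane(d,uv,C+n*z/1e3,n)-C)*1e3;return p[:2].round(1),np.hypot(*p[:2]).round(1),np.arctan2(p[1],p[0]).round(3)
for v in range(200,300):
  for u in range(300,400):
    if b[v,u]>35: print((u,v),b[v,u],"z6",*sp((u,v),6),"z44",*sp((u,v),44))
c=proj(d,C+n*.03).astype(int);print(c)
o=cv2.cvtColor(d["frame"],cv2.COLOR_RGB2BGR)
cv2.imwrite("pics/w24z.png",cv2.resize(o[c[1]-60:c[1]+60,c[0]-60:c[0]+60],None,fx=5,fy=5,interpolation=cv2.INTER_CUBIC))
E
```

```text
clock: 18.45
eef_pos: [0.5447, 0.0445, 0.1895]
tcp_rot: [0.319, 2.632, -0.082]
ft_force: [0.3, 0.5, -0.1]
finger_gap: 0.0855
t 18.45 sp pos [ 0.7  0.7 72.7] jaw ang 1.575 tilt err [0.004 0.001] gap 85.5 q [-0.06 -0.26  2.21 -0.13  0.72 -1.31]
  force sp [ 0.1  0.6 -0.2] torque sp [ 0.05  0.22 -0.  ]
flange mark px [323.6 213.3] [25.8 16.4  6. ] ang 0.566 sum 232.0
(320, 259) 36 z6 [15.1  2.3] 15.3 0.149 z44 [-0.  2.] 2.0 1.593
(331, 282) 45 z6 [34.9 11.2] 36.7 0.309 z44 [16.7  9.5] 19.2 0.516
(332, 283) 48 z6 [35.8 12. ] 37.8 0.323 z44 [17.4 10.2] 20.2 0.527
(332, 284) 39 z6 [36.7 12. ] 38.6 0.316 z44 [18.2 10.2] 20.8 0.51
(333, 284) 48 z6 [36.7 12.8] 38.9 0.336 z44 [18.2 10.8] 21.2 0.538
(333, 285) 54 z6 [37.6 12.8] 39.7 0.328 z44 [18.9 10.9] 21.8 0.521
(334, 285) 39 z6 [37.6 13.6] 40.0 0.348 z44 [18.9 11.5] 22.2 0.547
(334, 286) 45 z6 [38.5 13.6] 40.8 0.34 z44 [19.7 11.5] 22.8 0.531
(334, 287) 37 z6 [39.4 13.6] 41.7 0.334 z44 [20.4 11.6] 23.5 0.515
(335, 287) 38 z6 [39.4 14.5] 41.9 0.352 z44 [20.4 12.2] 23.8 0.54
(335, 288) 37 z6 [40.3 14.5] 42.8 0.345 z44 [21.2 12.3] 24.5 0.524
[317 251]
```

View pics/w24z.png

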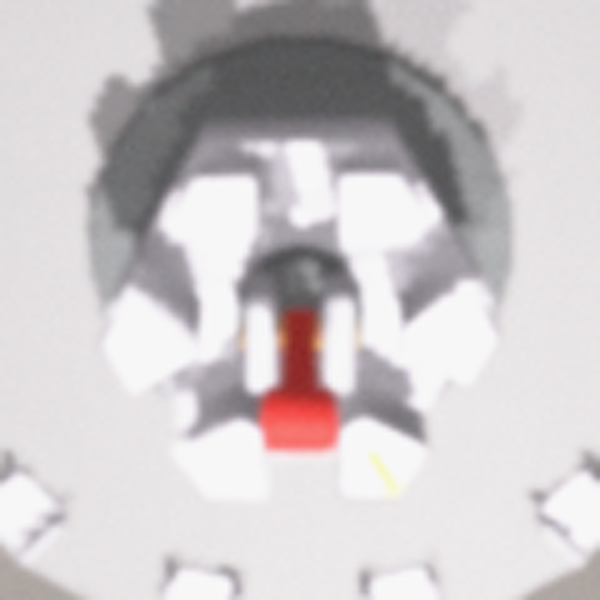

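View pics/c24.png

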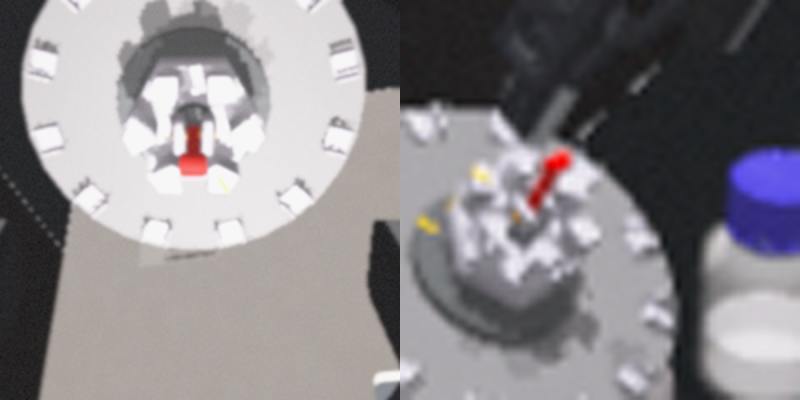

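```bash
python3 -m pendant '{"linear":[[-9,-0.3,0],[-9,-0.3,0],[-9,-0.3,0],[0,0,0],[0,0,10],[0,0,12],[0,0,12],[0,0,12],[0,0,7],[0,0,0]],"delta_rot":[[0,0,0],[0,0,0],[0,0,0],[0,0,0],[0,0,0],[0,0,0],[0,0,0],[0,0,0],[0,0,0],[0,0,0]],"jaw":[1,1,1,1,1,1,1,1,1,1]}' 60; python3 look.py c25.png
```

```text
clock: 19.48
eef_pos: [0.5903, 0.0315, 0.1499]
tcp_rot: [0.324, 2.64, -0.082]
ft_force: [-0.9, 0.3, -0.8]
finger_gap: -0.0002
t 19.48 sp pos [24.  -0.9 15.5] jaw ang 1.572 tilt err [-0.005 -0.001] gap -0.2 q [-0.08 -0.1   2.15 -0.13  0.62 -1.32]
  force sp [-1.2  0.  -0.3] torque sp [-0.01  0.24  0.03]
```

View pics/c25.png

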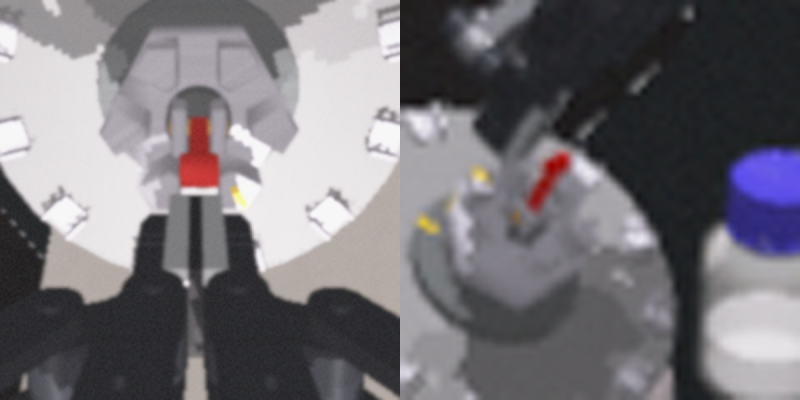

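```bash
python3 -m pendant '{"linear":[[5,0.5,0],[5,0.3,-1],[5,0,-1],[5,0,0],[4,0,0],[4,0,0],[4,0,0],[4,0,0],[0,0,0],[0,0,0]],"delta_rot":[[0,0,0],[0,0,0],[0,0,0],[0,0,0],[0,0,0],[0,0,0],[0,0,0],[0,0,0],[0,0,0],[0,0,0]],"jaw":[1,1,1,1,1,1,1,1,1,1]}' 60; python3 look.py c26.png
```

```text
clock: 20.42
eef_pos: [0.5589, 0.0404, 0.1371]
tcp_rot: [0.323, 2.638, -0.082]
ft_force: [-0.9, 0.1, 0.2]
finger_gap: 0.0002
t 20.42 sp pos [-10.9   0.2  19.5] jaw ang 1.572 tilt err [-0.002 -0.001] gap 0.2 q [-0.07 -0.16  2.22 -0.15  0.6  -1.29]
  force sp [-0.7 -0.1  0.6] torque sp [ 0.01  0.14 -0.03]
```

View pics/c26.png

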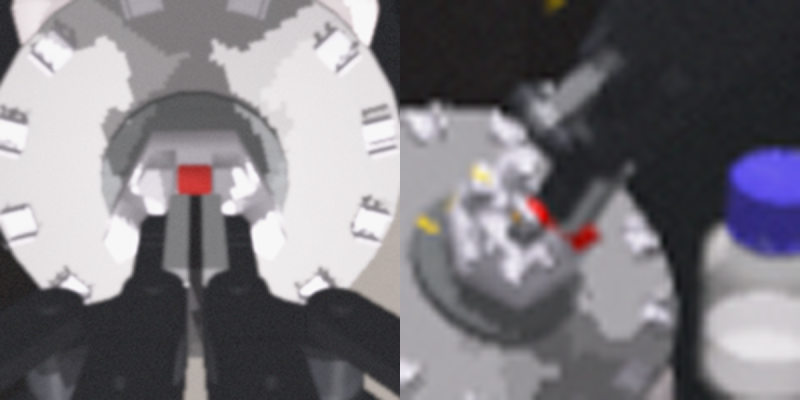

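```bash
python3 -m pendant '{"linear":[[5,0,0],[5,0,0],[4,0,0],[2,0,2],[2,0,2],[2,0,2],[2,0,1],[2,0,0],[0,0,0],[0,0,0]],"delta_rot":[[0,0,0],[0,0,0],[0,0,0],[0,0,0],[0,0,0],[0,0,0],[0,0,0],[0,0,0],[0,0,0],[0,0,0]],"jaw":[1,1,1,1,1,1,1,1,1,1]}' 60; python3 look.py c27.png
```

```text
clock: 21.35
eef_pos: [0.542, 0.0446, 0.1199]
tcp_rot: [0.323, 2.637, -0.082]
ft_force: [-0.0, -0.0, -0.2]
finger_gap: -0.0
t 21.35 sp pos [-34.3   0.2  12.5] jaw ang 1.572 tilt err [-0.001 -0.   ] gap -0.0 q [-0.06 -0.17  2.27 -0.16  0.57 -1.27]
  force sp [-0.1 -0.  -0.2] torque sp [ 0.01  0.25 -0.01]
```

View pics/c27.png

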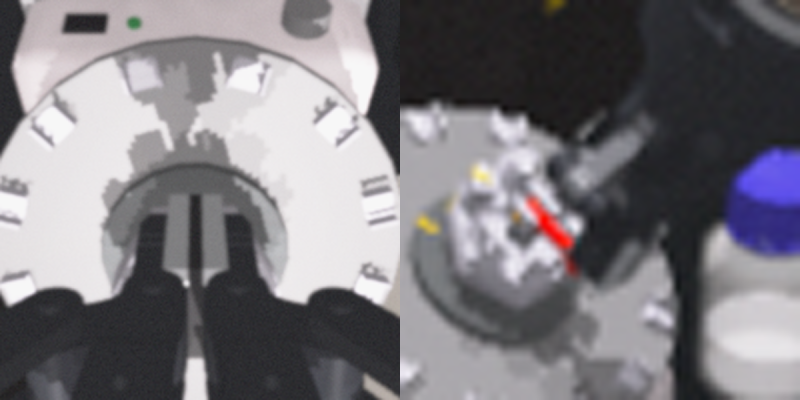

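```bash
python3 -m pendant '{"linear":[[0,0,1],[0,0,1],[0,0,1],[0,0,1],[0,0,0],[0,0,0],[0,0,0],[0,0,0],[0,0,0],[0,0,0]],"delta_rot":[[0,0,0],[0,0,0],[0,0,0],[0,0,0],[0,0,0],[0,0,0],[0,0,0],[0,0,0],[0,0,0],[0,0,0]],"jaw":[1,1,1,1,1,1,1,1,1,1]}' 60; python3 look.py c28.png
python3 -m pendant '{"linear":[[0,0,1],[0,0,1],[0,0,0],[0,0,0],[0,0,0],[0,0,0],[0,0,0],[0,0,0],[0,0,0],[0,0,0]],"delta_rot":[[0,0,0],[0,0,0],[0,0,0],[0,0,0],[0,0,0],[0,0,0],[0,0,0],[0,0,0],[0,0,0],[0,0,0]],"jaw":[1,1,1,1,1,1,1,1,1,1]}' 60; python3 look.py c29.png
```

```text
clock: 22.28
eef_pos: [0.5437, 0.0443, 0.1173]
tcp_rot: [0.323, 2.637, -0.082]
ft_force: [-9.3, 1.3, 7.8]
finger_gap: -0.0
t 22.28 sp pos [-34.    0.3   9.4] jaw ang 1.572 tilt err [-0.002 -0.001] gap -0.0 q [-0.06 -0.16  2.27 -0.16  0.56 -1.27]
  force sp [-4.6 -1.  11.2] torque sp [-0.1   0.85 -0.04]
clock: 23.22
eef_pos: [0.544, 0.0443, 0.1168]
tcp_rot: [0.323, 2.639, -0.083]
ft_force: [-20.6, 2.4, 20.3]
finger_gap: 0.0002
t 23.22 sp pos [-33.9   0.3   8.7] jaw ang 1.572 tilt err [-0.003 -0.001] gap 0.2 q [-0.06 -0.16  2.27 -0.17  0.56 -1.27]
  force sp [-8.7 -2.6 27.6] torque sp [-0.39  1.65 -0.01]
```

View pics/c29.png

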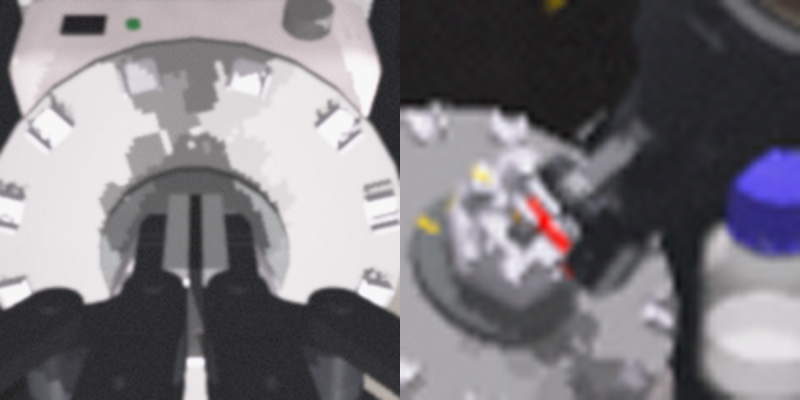

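```bash
python3 -m pendant '{"linear":[[0,0,-5],[4,0,0],[0,0,2],[0,0,2],[0,0,1],[0,0,0],[0,0,0],[0,0,0],[0,0,0],[0,0,0]],"delta_rot":[[0,0,0],[0,0,0],[0,0,0],[0,0,0],[0,0,0],[0,0,0],[0,0,0],[0,0,0],[0,0,0],[0,0,0]],"jaw":[1,1,1,1,1,1,1,1,1,1]}' 60; python3 look.py c30.png
```

```text
clock: 24.15
eef_pos: [0.5412, 0.0449, 0.1138]
tcp_rot: [0.323, 2.638, -0.082]
ft_force: [-12.8, 1.9, 13.6]
finger_gap: -0.0001
t 24.15 sp pos [-37.9   0.2   7.5] jaw ang 1.572 tilt err [-0.002 -0.001] gap -0.1 q [-0.06 -0.16  2.28 -0.17  0.56 -1.26]
  force sp [-5.  -1.3 18.1] torque sp [-0.15  1.04  0.02]
```

View pics/c30.png

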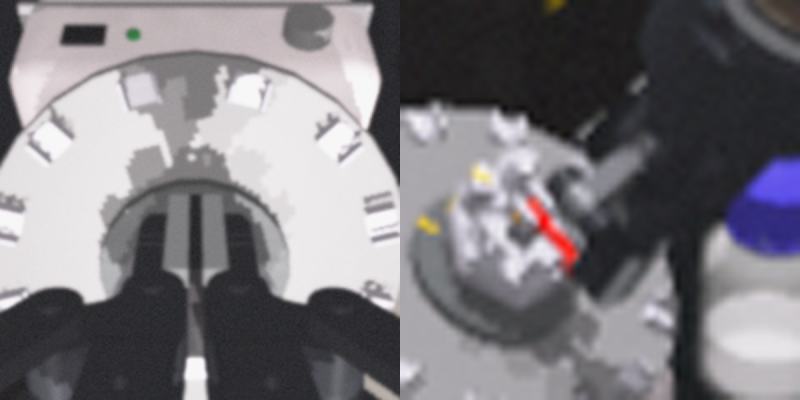

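```bash
python3 -m pendant '{"linear":[[0,0,1],[0,0,0],[0,0,0],[0,0,0],[0,0,0],[0,0,0],[0,0,-3],[0,0,-10],[0,0,-15],[10,0,-25]],"delta_rot":[[0,0,0],[0,0,0],[0,0,0],[0,0,0],[0,0,0],[0,0,0],[0,0,0],[0,0,0],[0,0,0],[0,0,0]],"jaw":[1,1,1,1,1,1,1,1,1,1]}' 60; python3 look.py c31.png
python3 - <<'E'
from h import *
d=snap("wrist","w31.png");where()
print(proj(d,C+F@[0,0,.04]))
for th in (0,.1,.2,.3,.5): print(th,proj(d,C+F@np.array([-31*np.cos(th),0,40+31*np.sin(th)])/1e3),proj(d,C+F@np.array([-27*np.cos(th)-4*np.sin(th)*0,0,44+27*np.sin(th)])/1e3))
s=snap("scene")
print("scene piv",proj(s,C+F@[0,0,.04]))
for th in (0,.1,.2,.3,.5): print(th,proj(s,C+F@np.array([-31*np.cos(th),0,40+31*np.sin(th)])/1e3))
E
```

```text
clock: 25.08
eef_pos: [0.5096, 0.0523, 0.1533]
tcp_rot: [0.325, 2.638, -0.082]
ft_force: [-0.7, 0.9, -0.0]
finger_gap: 0.0001
t 25.08 sp pos [-48.   -0.3  57.6] jaw ang 1.571 tilt err [-0.003 -0.001] gap 0.1 q [-0.04 -0.31  2.31 -0.15  0.67 -1.27]
  force sp [-0.8  0.7  0.4] torque sp [-0.04  0.19  0.01]
t 25.23 sp pos [-46.8   0.5  59.3] jaw ang 1.572 tilt err [0.003 0.   ] gap 0.1 q [-0.04 -0.31  2.31 -0.15  0.66 -1.27]
  force sp [0.  0.3 0. ] torque sp [-0.06  0.18 -0.01]
[316.36145163 323.20317965]
0 [316.44917092 282.31016831] [316.42276859 290.60922926]
0.1 [316.43751982 284.63459593] [316.41220533 292.75250577]
0.2 [316.42474275 287.43442081] [316.40069174 295.30488558]
0.3 [316.41095114 290.69424565] [316.38833225 298.25008332]
0.5 [316.38089013 298.49016553] [316.36158946 305.21903593]
scene piv [339.67899916 210.88523374]
0 [347.61201189 220.47641424]
0.1 [348.05348745 219.72061522]
0.2 [348.41213965 218.87268892]
0.3 [348.68380274 217.94084496]
0.5 [348.9539729  215.86309147]
```

View pics/w31.png

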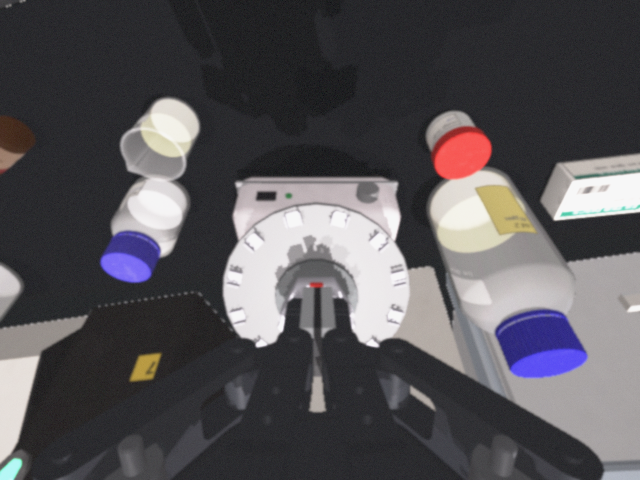

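View pics/c31.png

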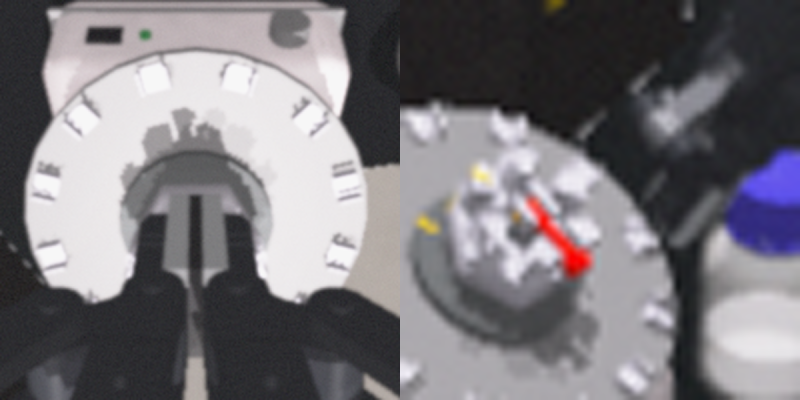

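```bash
python3 -m pendant '{"linear":[[-5,0,-15],[-10,0,-15],[-10,0,-10],[-10,0,0],[-10,0,0],[0,0,0],[0,0,0],[0,0,0],[0,0,0],[0,0,0]],"delta_rot":[[0,0,0],[0,0,0],[0,0,0],[0,0,0],[0,0,0],[0,0,0],[0,0,0],[0,0,0],[0,0,0],[0,0,0]],"jaw":[1,1,-1,-1,-1,-1,-1,-1,-1,-1]}' 60; python3 look.py c32.png; python3 mark.py
python3 - <<'E'
from h import *
s=snap("scene");f=s["frame"].astype(float);w=np.clip(f[...,0]-np.maximum(f[...,1],f[...,2])-25,0,None)
w[:200]=0;w[230:]=0;w[:,:333]=0;w[:,356:]=0
ys,xs=np.mgrid[:480,:640];c=np.array([(w*xs).sum(),(w*ys).sum()])/w.sum()
dx,dy=xs-c[0],ys-c[1];Cv=np.array([[(w*dx*dx).sum(),(w*dx*dy).sum()],[(w*dx*dy).sum(),(w*dy*dy).sum()]])/w.sum()
ev,V=np.linalg.eigh(Cv);print("centroid",c,"axis deg",np.degrees(np.arctan2(V[1,1],V[0,1])),ev)
for th in (0,.1,.2,.3): 
    a=proj(s,C+F@[0,0,.04]);b=proj(s,C+F@np.array([-31*np.cos(th),0,40+31*np.sin(th)])/1e3);print(th,np.degrees(np.arctan2(*(b-a)[::-1])))
d=snap("wrist","w32.png");c=proj(d,C+n*.03).astype(int);o=cv2.cvtColor(d["frame"],cv2.COLOR_RGB2BGR)
cv2.imwrite("pics/w32z.png",cv2.resize(o[c[1]-60:c[1]+60,c[0]-60:c[0]+60],None,fx=5,fy=5,interpolation=cv2.INTER_CUBIC))
hsv=cv2.cvtColor(d["frame"],cv2.COLOR_RGB2HSV);r=(hsv[...,1]>110)&((hsv[...,0]<7)|(hsv[...,0]>173));r[:c[1]-60]=0;r[c[1]+60:]=0;r[:,:c[0]-40]=0;r[:,c[0]+40:]=0
Y,X=np.nonzero(r);print("red rows",Y.min(),Y.max(),"cols",X.min(),X.max())
for th in (0,.1,.2,.3): print(th,proj(d,C+F@np.array([-31*np.cos(th),0,40+31*np.sin(th)])/1e3))
E
```

```text
clock: 26.12
eef_pos: [0.5292, 0.0479, 0.2098]
tcp_rot: [0.323, 2.637, -0.082]
ft_force: [-0.6, -0.4, 0.6]
finger_gap: 0.0853
t 26.12 sp pos [-3.7  0.2 98. ] jaw ang 1.572 tilt err [-0.002 -0.001] gap 85.3 q [-0.05 -0.32  2.22 -0.13  0.77 -1.31]
  force sp [-0.1 -0.5  0.8] torque sp [0.01 0.22 0.01]
flange mark px [323.6 213.3] [25.8 16.4  6. ] ang 0.566 sum 227.0
centroid [343.81004071 215.95018414] axis deg 51.391152450466464 [ 0.78853291 14.19150919]
0 50.40532675815494
0.1 46.53405715633486
0.2 42.44648271166531
0.3 38.08006985026772
red rows 206 249 cols 310 323
0 [317.23842614 205.18402213]
0.1 [317.23276    206.32928199]
0.2 [317.22580226 207.91846121]
0.3 [317.21759011 209.9483743 ]
```

View pics/w32z.png

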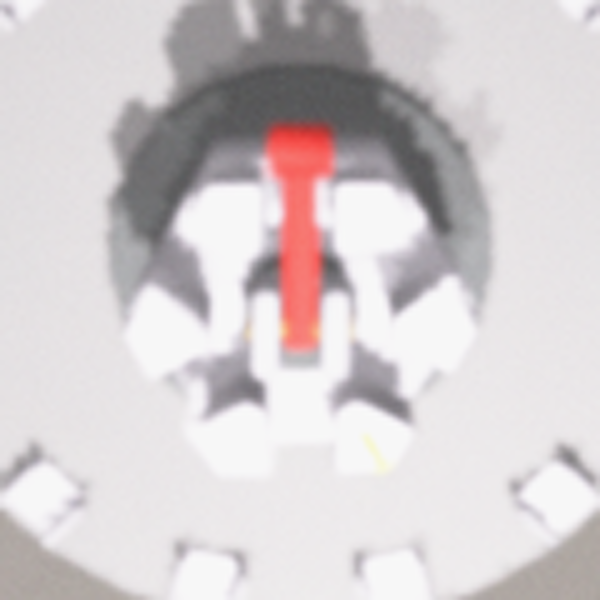

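View pics/c32.png

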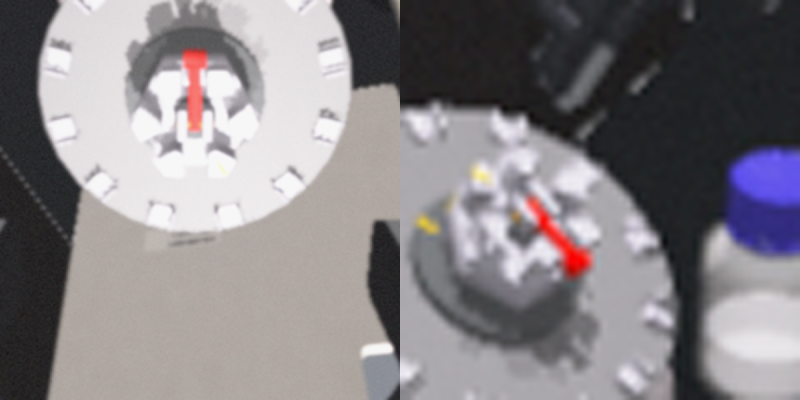

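Run:
```python
from h import *
d=snap("top","t33.png");f=d["frame"].astype(int);b=np.minimum(f[...,0],f[...,1])-f[...,2]
def sp(uv,z):
    p=F.T@(plane(d,uv,C+n*z/1e3,n)-C)*1e3;return p[:2].round(1),np.hypot(*p[:2]).round(1),np.arctan2(p[1],p[0]).round(3)
for v in range(195,245):
  for u in range(335,385):
    if b[v,u]>35: print((u,v),b[v,u],"z6",*sp((u,v),6),"z44",*sp((u,v),44))
o=cv2.imread("pics/t33.png");a=cv2.imread("pics/a_top.png")
cv2.imwrite("pics/t33z.png",np.hstack([cv2.resize(x[150:300,220:500],(400,214),interpolation=cv2.INTER_CUBIC) for x in (a,o)]))
cv2.imwrite("pics/t33y.png",cv2.resize(o[190:250,330:390],None,fx=9,fy=9,interpolation=cv2.INTER_CUBIC))
```

```text
(356, 208) 168 z6 [25.9 17.5] 31.3 0.595 z44 [39.6 19. ] 43.9 0.447
(357, 208) 91 z6 [26.4 15.5] 30.6 0.531 z44 [40. 17.] 43.5 0.402
(356, 209) 121 z6 [23.7 17.1] 29.2 0.624 z44 [37.5 18.5] 41.8 0.459
(357, 209) 140 z6 [24.2 15. ] 28.5 0.555 z44 [37.9 16.5] 41.4 0.411
(358, 209) 43 z6 [24.7 13. ] 27.9 0.484 z44 [38.4 14.6] 41.0 0.363
(356, 210) 79 z6 [21.5 16.6] 27.2 0.656 z44 [35.3 18. ] 39.7 0.472
(357, 210) 118 z6 [22.  14.5] 26.4 0.583 z44 [35.8 16.1] 39.2 0.422
(358, 210) 41 z6 [22.5 12.5] 25.7 0.507 z44 [36.3 14.1] 38.9 0.371
(357, 212) 80 z6 [17.6 13.6] 22.2 0.656 z44 [31.6 15.1] 35.0 0.447
(356, 213) 52 z6 [14.9 15.1] 21.3 0.792 z44 [29.  16.6] 33.4 0.521
(357, 213) 94 z6 [15.4 13.1] 20.2 0.703 z44 [29.5 14.7] 32.9 0.462
(356, 214) 83 z6 [12.7 14.6] 19.4 0.855 z44 [26.9 16.2] 31.4 0.542
(357, 214) 98 z6 [13.2 12.6] 18.2 0.761 z44 [27.3 14.2] 30.8 0.479
(356, 218) 64 z6 [ 3.9 12.7] 13.3 1.275 z44 [18.4 14.3] 23.3 0.662
(357, 218) 96 z6 [ 4.4 10.6] 11.5 1.182 z44 [18.8 12.3] 22.5 0.579
(357, 219) 127 z6 [ 2.1 10.1] 10.4 1.364 z44 [16.7 11.8] 20.5 0.617
(357, 220) 85 z6 [-0.1  9.6] 9.6 1.581 z44 [14.5 11.4] 18.5 0.663
(358, 220) 73 z6 [0.4 7.6] 7.6 1.52 z44 [15.   9.4] 17.7 0.558
(360, 227) 49 z6 [-14.3  -0.1] 14.3 -3.137 z44 [0.9 2. ] 2.2 1.17
```

View pics/t33y.png

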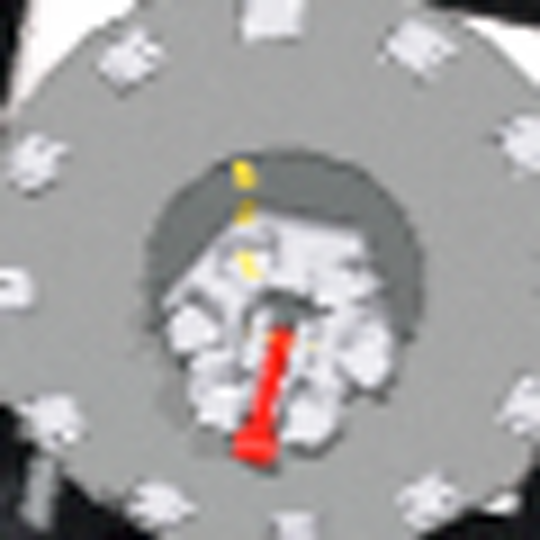

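View pics/t33z.png

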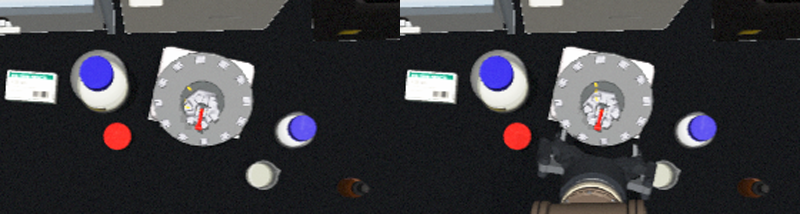

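```bash
python3 -c "
from h import *
where();print(bot.sign_off())"
```

```text
t 26.42 sp pos [-2.7  0.3 98.8] jaw ang 1.572 tilt err [ 0. -0.] gap 85.3 q [-0.05 -0.32  2.21 -0.13  0.78 -1.31]
  force sp [ 0.1 -0.6  0. ] torque sp [-0.01  0.23  0.02]
the job is handed in; nothing more can be done
None
```

The nut is home, its slot is lined up with the tongue, and the tongue is folded fully down. I handed the job in at 26.4 s with the gripper open and clear of everything.

**What I did:** I pushed the tongue upright, gripped the nut on two flats and turned it clockwise about 0.9 rad. Just past 0.4 rad it came home: the collar mark began to move and the wrist torque jumped. I kept turning until the slot met the tongue, released the nut, folded the tongue over and pressed it down to its stop.

**Last checks:**
- **Slot alignment:** the nut's yellow mark measured 0.527 rad against a target of 0.524.
- **Nut home:** the nut and collar marks form one line in the top and scene views. The two mark angles differ by about 0.04 rad, which is within the pixel error.
- **Tongue down:** its direction in the scene view was 51.4°, against 50.4° expected when fully down (46.5° at 0.1 rad).
- **Surroundings:** by eye in the top view, the big and small bottles, jar, box and dropper are where they were. The beaker is partly hidden by the arm there, but the visible part looks unmoved. Wrist force never read above about 35 N.

**One disagreement:** in the images the shut fingertips sat about 35 mm behind the reported TCP. My first push at the tongue therefore touched nothing, and I used the fingertip position seen in the images from then on.

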